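# Nest the kidney trays

## Robot

A 6-joint arm with a two-finger parallel gripper is mounted at the origin on a cart in front of the work surface, level with it; the furniture and walls round the work are solid. World frame = base frame: x ahead of the robot, y to its left, z up, the work surface at z = 0. Lengths are in mm, angles in rad, forces in N, time in s.
With the tool pointing down it reaches from about 350 to 775 mm from the base axis. Payload 7.3 kg.
Tool frame: the origin (TCP) lies midway between the tips of the shut fingers; the grasp point (between the pads) lies 19 mm behind it; x points along the fingers, z is the direction in which the jaws open and shut, and the axes are right-handed (so a half turn about x gives the same grasp; the last joint's range is limited). The gripper opens to 92 mm and grips with 3 to 60 N. Pads are 19 mm wide; open, the fingers measure 130 mm over their backs; the gripper's body (75 mm by 190 mm) begins 47 mm behind the grasp point.
Start: joints at [1.164, 0.342, 1.524, -0, 1.275, -0.146], TCP at [135.357, 507.27, 226.741] pointing down, gripper open.
Joint ranges: [-2.53, 2.53], [-0.77, 2.02], [0.04, 2.7], [-1, 4.14], [0.28, 2.66], [-3.11, 3.11]. Speed limits (rad/s): [2.57, 2.57, 3.14, 3.14, 3.14, 3.14].

## Interface

Orientations are given as [roll, pitch, yaw] about the fixed x, y, z axes, in that order (R = Rz(yaw) Ry(pitch) Rx(roll)).
In Python, from plant import monitor, optics, close_job gives the robot as it stands.
- The arm moves only by the tool send_rows, never from a script. Its argument "commands" is a list that holds one entry, the list of rows, each a list of 5 numbers: the shift along the tool's x, y, z in m, then the turn about the tool's x in degrees, then the finger opening in m, from 0 to 0.0918. A call has 1 to 10 rows; each row shifts and turns the pose as measured when the row begins, along the tool's axes as they then stand; what a row does not reach is not made up. A row lasts 1/12 s, in which the tool goes at most 41.7 mm and 7.16 degrees, less where a joint would pass 70% of its speed; a pose out of reach is approached as far as the arm can. A call with a gripper value outside its range is refused whole. The fingers move at their own pace and stop on an object; the grip force is fixed at half the most. Time passes only in rows, so rows that do not move let the fingers close. It gives the time, the measured TCP pose, the force and the opening at its end, in the units of the state.
- monitor.get_obs(): the state, without advancing time (a new reading comes with each control period).
- optics.capture(name): name is "scene" or "top" or "wrist"; returns a dict with "color" (400x640x3 uint8, blue, green, red), "camera_matrix" (3x3 intrinsics, pixels), "camera_from_world" (4x4, takes a point from world to camera coordinates); the wrist camera has in their place "T_tool_cam" (4x4, takes a point from camera to tool coordinates, whose origin is the TCP and whose axes are the tool frame's). Camera axes: x right, y down, z forward; pixel columns grow to the right and rows downward; lengths in mm; the calibration is good to about 2 mm. A picture is of the moment at which its call begins: read the wrist's pose just before it. There is no depth.
- close_job(): hands the job in, once; it reports no verdict.
The state is a dict: "time": time; "joint_positions": joint angles; "dq": joint speeds; "tau": joint torques, N m; "tool_pos": TCP position; "tcp_rot": TCP orientation; "contact_force": force on the tool from outside, world axes, zero at the start; "moment": the same for the moment, N m; "grip_width": finger opening in mm.
Only numpy, scipy, OpenCV 4.12 (cv2) and the standard library are available. Lean on these libraries where they do the work, as an engineer would, in place of code of your own. Each camera call takes 0.05 s, during which the arm holds its last target.

## Task

Pack the set of three steel kidney-shaped trays into one nest. The middle-sized tray lies skewed across the rim of the largest one: turn it where it lies, without lifting it off, until the outlines match and it drops fully home on the largest tray's floor. Then take the smallest tray by its handle, turn it to match and put it fully home inside the middle one, and leave the brass weight behind the trays where it stands.

Things in the scene. Friction and masses are not known exactly. Their poses are not given: they have to be found in the camera images.
- large_centre (a point): Centre of the largest kidney tray, 17.5 mm above its underside; bright steel, screwed to the bench by a 3 mm tab under each end. 35 mm high, floor 3 mm, walls 2.5 mm leaning 10 degrees outward. Over the walls 165 mm long (x), 84 mm across (y); 192 mm over the tabs. Inner half-width about the curved centre line 30 mm at the rim, 24.4 at the floor.
- middle_centre (a point): Centre of the middle tray, 17.5 mm above its underside. Same kidney form, axes, height, floor and walls as the largest, 5.5 mm smaller all round: 154 mm long, 73 across, inner half-width 24.5 mm at the rim, 19 at the floor. Loose, no handle. Home: axes as the largest tray's, this point 3 mm above its centre, 3 mm play all round.
- small_handle (a point): Middle of the smallest tray's handle bar, 58 mm above the tray's underside, over its centre. Same kidney form and axes, 35 mm high, another 5.5 mm smaller: 143 mm long, 62 across. Handle: bow of 10 mm round steel bar, straight top 56 mm along x, legs at x = -34 and +34 mm. Home: axes as the middle tray's, this point 43.5 mm above its centre.
- large_tray: The largest tray; origin at the centre of its underside. Kidney form of all three: long along x, bulging to +y in the middle, hollow on the -y side, mirror-symmetric in x, so only one way round fits. Centre line: arc of 75 mm radius about (0, -66) mm, 42 degrees either side of +y, round ends. This one has x within 0.6 rad of straight ahead of the robot.
- middle_tray: The middle tray, 0.14 to 0.28 kg; origin at the centre of its underside. It starts on the largest tray's rim (underside at z = 35 mm), turned anticlockwise from above by 0.6 to 1.4 rad against it. Open fingertips let down inside near its two ends turn it by pushing its walls. One end may drop in first, or it may stick high: push lightly (6-12 N) down on the high end's floor.
- small_tray: The smallest tray, 0.15 to 0.31 kg; origin at the centre of its underside. It starts standing on the bench to the left or right of the largest tray, its x axis within 1.2 rad of straight ahead of the robot.
- vial: Bystander, stuck down: small glass vial with black cap, 27 mm wide, 56 mm tall, standing on the bench behind the trays; origin at the centre of its underside.
- brass_weight: Bystander, loose: knobbed brass weight, 25 mm wide, 30 mm tall, behind the trays; origin at the centre of its underside.

How it is judged:
By the outcome, as a careful person would: the job done as asked, in the order asked, and still so for the second after the job is handed in, with the robot touching nothing.
It also fails if it takes over 58 s, if anything falls off the work surface, if the arm or the gripper's body presses on something with over 40 N, if the wrist force passes 120 N, or if a joint passes its speed limit or range.

## Working session

There is one attempt and no reset: what is moved stays moved. The work goes in short steps, Python scripts to look and compute and a tool call to move; the robot and the scene stay as the last step left them, time stands still between calls to the robot, and variables do not carry over. Pictures are saved under pics/ and viewed, and the job is handed in when it is done.

Besides the shell and the picture viewer there is one more tool, called after "Emit:" as name(argument=value, ...), one argument or row to a line, values as JSON. send_rows: Moves the arm, as the interface text tells. Its arguments: {"type":"object","properties":{"commands":{"type":"array","items":{"type":"array","items":{"type":"array","items":{"type":"number"}}}}},"required":["commands"]}

```bash
ls; mkdir -p pics; python3 - <<'E'
from plant import monitor, optics
import cv2
o=monitor.get_obs()
print(o)
for n in ["scene","top","wrist"]:
    c=optics.capture(n); cv2.imwrite(f"pics/{n}0.png",c["color"])
    print(n,{k:v.round(3).tolist() for k,v in c.items() if k!="color"})
E
```

```text
pics
{'time': 0.0, 'joint_positions': array([ 1.16400491e+00,  3.42728581e-01,  1.52502816e+00, -9.46801104e-06,
        1.27538357e+00, -1.46010720e-01]), 'dq': array([-1.06746574e-05, -8.13809441e-04,  5.31925610e-04,  3.86940947e-04,
       -3.85540788e-04, -1.10600841e-03]), 'tau': array([ 5.28597193e-04, -4.31254184e+01, -2.44214594e+01,  7.18453154e-02,
        5.60741080e-02, -1.41534629e-04]), 'tool_pos': array([135.1867381 , 506.87360743, 226.03803052]), 'tcp_rot': array([ 3.00143175,  1.56924864, -1.97173516]), 'contact_force': array([ 0.33761129,  0.14734716, -0.56975472]), 'moment': array([ 0.01420654,  0.0227334 , -0.01666755]), 'grip_width': 91.604182784141}
scene {'camera_matrix': [[488.0, 0.0, 313.033], [0.0, 488.0, 207.449], [0.0, 0.0, 1.0]], 'camera_from_world': [[-0.846, -0.533, -0.011, 534.801], [-0.37, 0.602, -0.707, 251.701], [0.384, -0.595, -0.707, 834.47], [0.0, 0.0, 0.0, 1.0]]}
top {'camera_matrix': [[506.662, 0.0, 320.187], [0.0, 506.662, 198.857], [0.0, 0.0, 1.0]], 'camera_from_world': [[-0.177, -0.984, -0.001, 134.977], [-0.959, 0.173, -0.224, 606.438], [0.221, -0.038, -0.975, 907.235], [0.0, 0.0, 0.0, 1.0]]}
wrist {'camera_matrix': [[284.59, 0.0, 319.276], [0.0, 284.59, 199.843], [0.0, 0.0, 1.0]], 'T_tool_cam': [[0.0, -0.261, 0.965, -157.871], [0.0, -0.965, -0.261, 70.83], [1.0, 0.0, 0.0, 0.842], [0.0, 0.0, 0.0, 1.0]]}
```

View pics/top0.png

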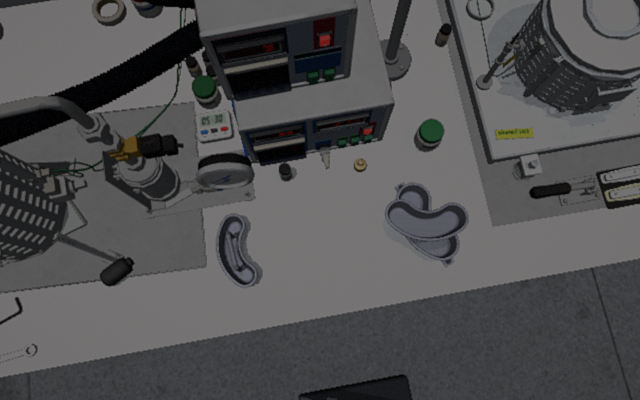

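View pics/scene0.png

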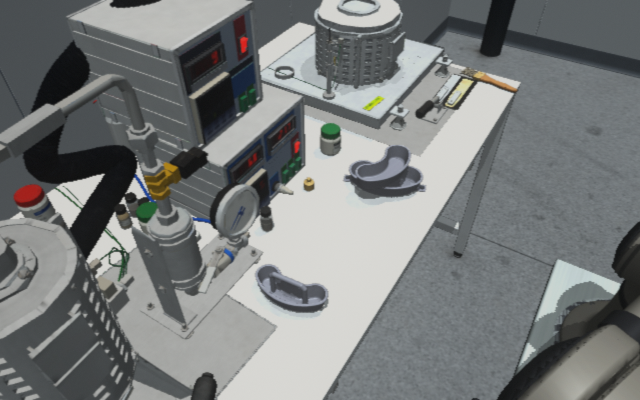

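View pics/wrist0.png

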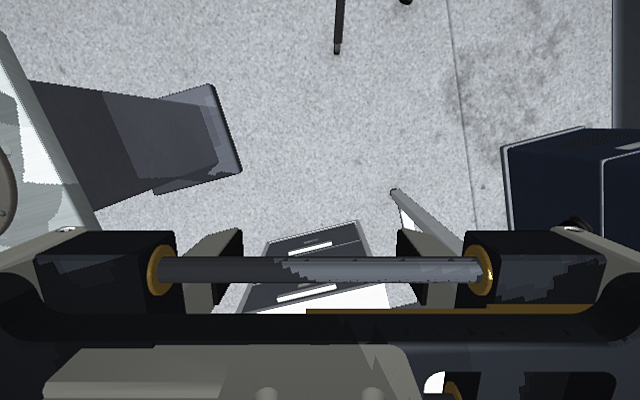

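```bash
python3 - <<'E'
import cv2,numpy as np
a=cv2.imread("pics/top0.png")
b=cv2.resize(a[170:280,370:490],None,fx=5,fy=5,interpolation=cv2.INTER_CUBIC)
cv2.imwrite("pics/t1.png",b)
b=cv2.resize(a[200:300,190:290],None,fx=5,fy=5,interpolation=cv2.INTER_CUBIC)
cv2.imwrite("pics/t2.png",b)
a=cv2.imread("pics/scene0.png")
b=cv2.resize(a[130:210,330:440],None,fx=6,fy=6,interpolation=cv2.INTER_CUBIC)
cv2.imwrite("pics/s1.png",b)
E
```

```text
(no output)
```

View pics/t1.png

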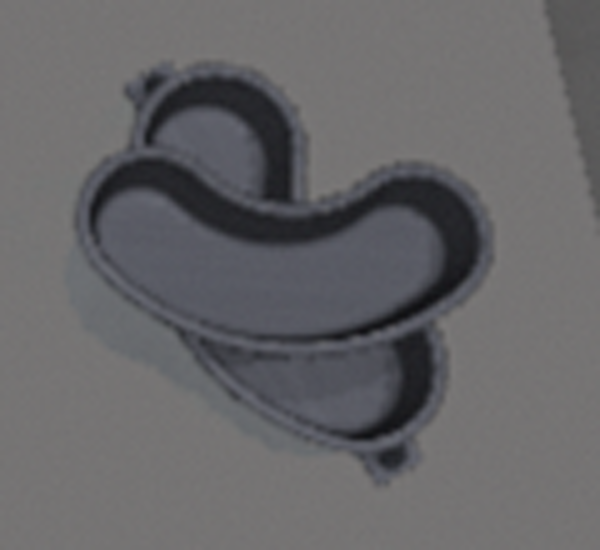

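View pics/t2.png

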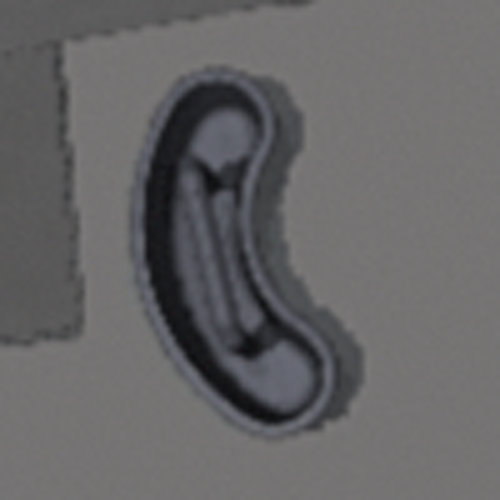

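View pics/s1.png

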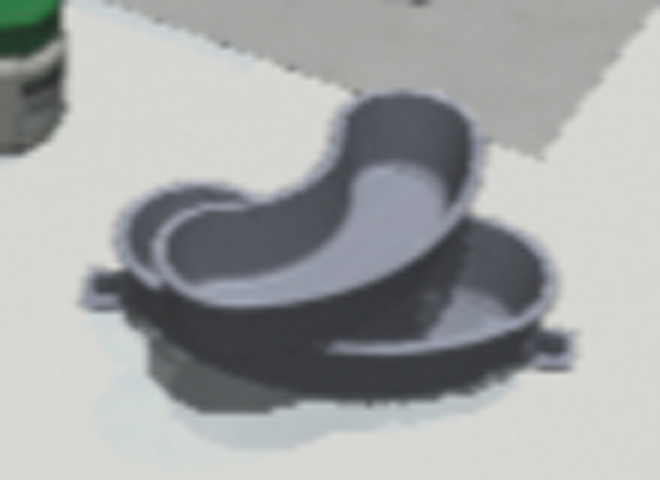

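```bash
cat > h.py <<'E'
import numpy as np, cv2
from scipy.spatial.transform import Rotation as R
from plant import monitor, optics
def cam(c,o=None):
    K=c["camera_matrix"]
    if "camera_from_world" in c: return K,np.linalg.inv(c["camera_from_world"])
    T=np.eye(4);T[:3,:3]=R.from_euler('xyz',o["tcp_rot"]).as_matrix();T[:3,3]=o["tool_pos"]
    return K,T@c["T_tool_cam"]
def onplane(K,W,uv,z):
    uv=np.atleast_2d(np.array(uv,float))
    d=np.c_[(uv[:,0]-K[0,2])/K[0,0],(uv[:,1]-K[1,2])/K[1,1],np.ones(len(uv))]@W[:3,:3].T
    p=W[:3,3]; return p+d*((z-p[2])/d[:,2])[:,None]
def proj(K,W,P):
    q=np.c_[np.atleast_2d(P),np.ones(len(np.atleast_2d(P)))]@np.linalg.inv(W).T
    return np.c_[K[0,0]*q[:,0]/q[:,2]+K[0,2],K[1,1]*q[:,1]/q[:,2]+K[1,2]]
def axes(o):
    M=R.from_euler('xyz',o["tcp_rot"]).as_matrix(); return M
def shot(n,name):
    o=monitor.get_obs(); c=optics.capture(n); cv2.imwrite(f"pics/{name}.png",c["color"])
    K,W=cam(c,o); np.savez(f"pics/{name}.npz",K=K,W=W); return c["color"],K,W,o
def load(name):
    d=np.load(f"pics/{name}.npz"); return d["K"],d["W"]
def goal(o,xyz,jaw):  # shift in tool mm, turn deg (jaw = world angle deg of jaw axis, mod 180)
    M=axes(o); s=M.T@(np.array(xyz)-o["tool_pos"])
    a=np.degrees(np.arctan2(M[1,2],M[0,2])); t=-(jaw-a); t=(t+90)%180-90
    return s.round(1),round(t,1),a.round(1)
E
python3 - <<'E'
from h import *
c=optics.capture("top");K,W=cam(c)
g=lambda p,ox,oy:np.array(p)/5+[ox,oy]
print("tabs",onplane(K,W,g([(145,88),(390,462)],370,170),3).round(0))
print("mid ends",onplane(K,W,g([(147,222),(420,235)],370,170),70).round(0))
print("small ends",onplane(K,W,g([(215,127),(278,380)],190,200),35).round(0))
print("weight",onplane(K,W,[(361,165)],15).round(0),"vial",onplane(K,W,[(430,133)],50),onplane(K,W,[(286,172)],40))
o=monitor.get_obs();print(axes(o).round(3),o['time'])
E
```

```text
tabs [[ 630. -142.    3.]
 [ 462. -206.    3.]]
mid ends [[ 564. -118.   70.]
 [ 540. -220.   70.]]
small ends [[606. 203.  35.]
 [504. 192.  35.]]
weight [[689. -73.  15.]] vial [[ 720.2113301  -218.55440457   50.        ]] [[694.00543063  81.9053975   40.        ]]
[[-0.    -0.966  0.258]
 [-0.001  0.258  0.966]
 [-1.     0.    -0.001]] 0.2
```

Emit:
send_rows(
  commands=[
    [[0.001,-0.03,-0.027,0,0.0918],[0.001,-0.03,-0.027,0,0.0918],[0.001,-0.03,-0.027,0,0.0918],[0.001,-0.03,-0.027,0,0.0918],[0.001,-0.03,-0.027,0,0.0918],[0.001,-0.03,-0.027,0,0.0918],[0.001,-0.03,-0.027,0,0.0918],[0.001,-0.03,-0.027,0,0.0918],[0.001,-0.03,-0.027,0,0.0918],[0.001,-0.03,-0.027,0,0.0918]],
  ],
)

```text
time: 1.03
tool_pos: [358.6, 162.7, 214.0]
tcp_rot: [0.264, 1.569, 1.589]
contact_force: [1.5, -0.1, 0.5]
grip_width: 91.9
```

```bash
python3 - <<'E'
from h import *
o=monitor.get_obs();print(goal(o,(581,-177,190),76),o['joint_positions'].round(2),o['tool_pos'])
E
```

```text
(array([  23.5, -298.4, -275.5]), np.float64(-0.1), np.float64(75.9)) [ 0.23  0.11  1.87  0.    1.16 -1.1 ] [358.61545991 162.74999006 214.01450987]
```

Emit:
send_rows(
  commands=[
    [[0.0024,-0.03,-0.0277,0,0.0918],[0.0024,-0.03,-0.0277,0,0.0918],[0.0024,-0.03,-0.0277,0,0.0918],[0.0024,-0.03,-0.0277,0,0.0918],[0.0024,-0.03,-0.0277,0,0.0918],[0.0024,-0.03,-0.0277,0,0.0918],[0.0024,-0.03,-0.0277,0,0.0918],[0.0024,-0.03,-0.0277,0,0.0918],[0.0024,-0.03,-0.0277,0,0.0918],[0,0,0,0,0.0918]],
  ],
)

```text
time: 1.87
tool_pos: [561.4, -159.6, 190.4]
tcp_rot: [-0.967, 1.568, 0.35]
contact_force: [-1.3, 0.2, -0.9]
grip_width: 92.0
```

```bash
python3 - <<'E'
from h import *
im,K,W,o=shot("wrist","w1");print(goal(o,(581,-177,190),76),o['joint_positions'].round(2),o['tool_pos'],o['time'],o['dq'].round(2))
E
```

```text
(array([  0.4, -23.3, -11.9]), np.float64(-0.5), np.float64(75.5)) [-0.41  0.48  1.42  0.    1.25 -1.73] [ 561.44088305 -159.61863503  190.36124232] 1.8667 [ 0.03 -0.03  0.08  0.03  0.03  0.03]
```

View pics/w1.png

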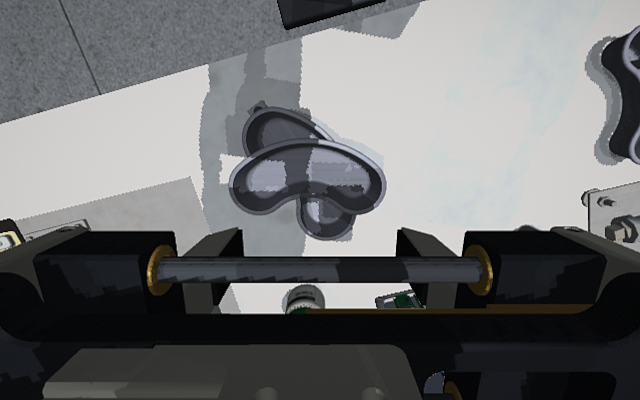

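```bash
python3 - <<'E'
import cv2
a=cv2.imread("pics/w1.png")
cv2.imwrite("pics/w1z.png",cv2.resize(a[95:245,220:395],None,fx=4,fy=4,interpolation=cv2.INTER_CUBIC))
E
```

```text
(no output)
```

View pics/w1z.png

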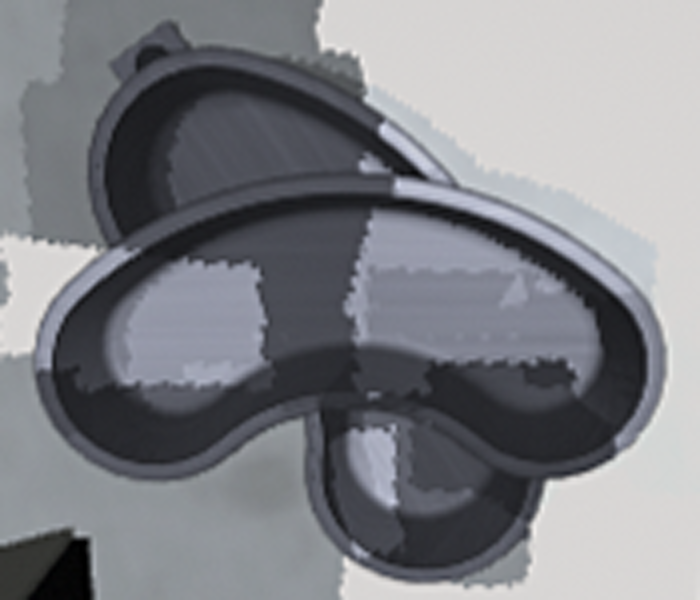

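```bash
cat >> h.py <<'E'
from scipy.optimize import least_squares
def endfit(K,W,pts,s,off,z,r):
    P=onplane(K,W,np.array(pts)/s+np.array(off),z)[:,:2]
    f=least_squares(lambda c:np.hypot(*(P-c).T)-r,P.mean(0)); 
    # free radius check
    g=least_squares(lambda c:np.hypot(*(P-c[:2]).T)-c[2],[*P.mean(0),r])
    print("  centre",f.x.round(1),"rms",np.sqrt((f.fun**2).mean()).round(2),"free r",g.x.round(1)); return f.x
def pose(A,B):  # A = -x end, B = +x end
    m=(A+B)/2;d=B-A;a=np.arctan2(d[1],d[0]); print("ends mid",m.round(1),"len",np.hypot(*d).round(1),"angle deg",np.degrees(a).round(1),"centre",(m+10.27*np.array([-np.sin(a),np.cos(a)])).round(1)); return m,a
E
python3 - <<'E'
from h import *
K,W=load("w1");of=[220,95]
A=endfit(K,W,[(36,360),(48,408),(80,448),(120,471),(160,479),(200,470)],4,of,70,27)
B=endfit(K,W,[(665,350),(660,395),(640,435),(605,463),(560,477),(520,470)],4,of,70,27)
pose(A,B)
A=endfit(K,W,[(90,190),(88,160),(97,120),(118,85),(150,60),(190,48)],4,of,35,32.5)
B=endfit(K,W,[(310,480),(325,520),(350,553),(390,575),(430,580),(480,563),(520,530)],4,of,35,32.5)
pose(A,B)
E
```

```text
centre [ 539.6 -217.4] rms 0.56 free r [ 537.9 -215.4   29.2]
  centre [ 564.9 -118. ] rms 0.24 free r [ 564.7 -118.1   27.2]
ends mid [ 552.2 -167.7] len 102.6 angle deg 75.7 centre [ 542.3 -165.2]
  centre [ 496.7 -194. ] rms 0.07 free r [ 496.9 -193.8   32.7]
  centre [ 593.7 -158.8] rms 0.39 free r [ 593.3 -158.6   32.9]
ends mid [ 545.2 -176.4] len 103.3 angle deg 19.9 centre [ 541.7 -166.7]
```

```bash
python3 - <<'E'
from h import *
o=monitor.get_obs();print(goal(o,(552.2,-167.7,47),75.7))
E
```

```text
(array([143.3,   4.8, -12.7]), np.float64(-0.2), np.float64(75.5))
```

Emit:
send_rows(
  commands=[
    [[0.03,0.001,-0.004,0,0.0918],[0.03,0.002,-0.004,0,0.0918],[0.03,0.002,-0.004,0,0.0918],[0.01,0,-0.002,0,0.0918],[0,0,0,0,0.0918]],
  ],
)

```text
time: 2.33
tool_pos: [550.8, -167.0, 87.8]
tcp_rot: [-0.435, 1.566, 0.882]
contact_force: [-0.2, 0.7, 0.7]
grip_width: 91.9
```

```bash
python3 - <<'E'
from h import *
o=monitor.get_obs();print(goal(o,(552.2,-167.7,47),75.7),o["tool_pos"])
E
```

```text
(array([40.8, -1.4, -0.5]), np.float64(-0.2), np.float64(75.5)) [ 550.81323527 -166.99950333   87.79897928]
```

Emit:
send_rows(
  commands=[
    [[0.013,-0.001,-0.001,0,0.0918],[0.013,-0.0005,0,0,0.0918],[0.013,0,0,0,0.0918],[0.001,0,0,0,0.0918],[0,0,0,0,0.0918]],
  ],
)

```text
time: 2.75
tool_pos: [552.1, -164.0, 50.3]
tcp_rot: [-0.588, 1.565, 0.733]
contact_force: [0.6, -0.2, -0.3]
grip_width: 92.0
```

```bash
python3 - <<'E'
from h import *
o=monitor.get_obs();print(goal(o,(552.2,-167.7,47),75.7),o["tool_pos"])
im,K,W,o=shot("scene","s2");cv2.imwrite("pics/s2z.png",cv2.resize(im[90:220,320:450],None,fx=4,fy=4))
E
```

```text
(array([ 3.3, -1. , -3.6]), np.float64(-0.1), np.float64(75.6)) [ 552.09222379 -163.97657482   50.27934086]
```

View pics/s2z.png

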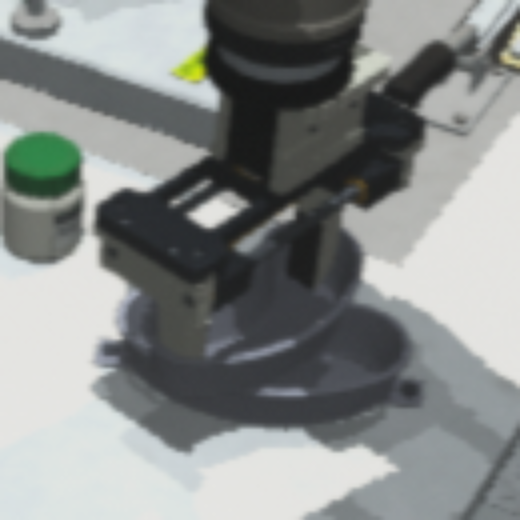

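Emit:
send_rows(
  commands=[
    [[0.002,-0.001,-0.0036,1,0.0918],[0,0,-0.0007,4,0.0918],[0,0,-0.0007,4,0.0918],[0,0,-0.0007,4,0.0918],[0,0,-0.0007,4,0.0918],[0,0,-0.0007,4,0.0918],[0,0,-0.0007,4,0.0918],[0,0,0,0,0.0918]],
  ],
)

```text
time: 3.47
tool_pos: [553.8, -173.3, 56.9]
tcp_rot: [-0.94, 1.556, -0.081]
contact_force: [0.6, 0.1, -0.2]
grip_width: 91.6
```

```bash
cat > st.py <<'E'
from h import *
import sys
o=monitor.get_obs();M=axes(o);j=np.degrees(np.arctan2(M[1,2],M[0,2]));t=np.radians(j)
L=np.array([541.7,-166.7]) # large centre
want=L-10.27*np.array([-np.sin(t),np.cos(t)])
s,_,_=goal(o,(*want,47),j)
print("jaw",j.round(1),"pos",o["tool_pos"].round(1),"F",o["contact_force"].round(1),"tilt",M[:,0].round(3),"arc corr",s,"t",o["time"])
im,K,W,o=shot("top",sys.argv[1]);a=cv2.resize(im[150:290,360:500],None,fx=4,fy=4)
im,K,W,o=shot("scene",sys.argv[1]+"s");b=cv2.resize(im[90:230,310:450],None,fx=4,fy=4)
cv2.imwrite("pics/"+sys.argv[1]+"z.png",cv2.resize(np.hstack([a,b]),(800,400)))
E
python3 st.py m1
```

```text
jaw 49.2 pos [ 553.8 -173.3   56.9] F [ 0.6  0.1 -0.2] tilt [ 0.015 -0.001 -1.   ] arc corr [ 9.8  3.3 -2.9] t 3.4667
```

View pics/m1z.png

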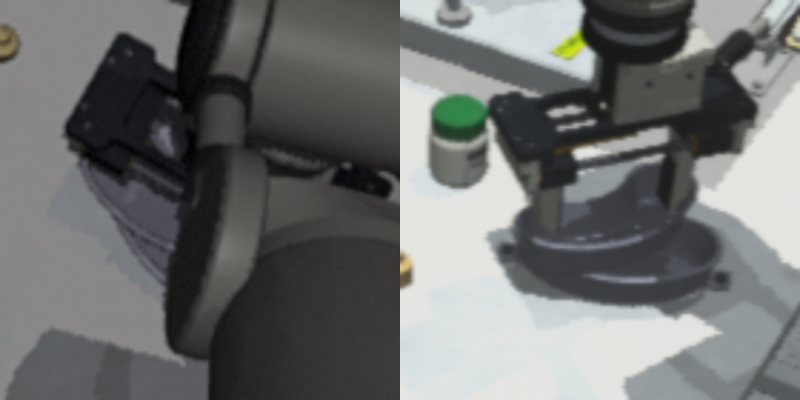

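Emit:
send_rows(
  commands=[
    [[0.005,0.001,-0.002,3,0.0918],[0.004,0.001,-0.002,3,0.0918],[0.003,0.001,-0.001,3,0.0918],[0.002,0.001,-0.001,3,0.0918],[0.002,0,0,0,0.0918]],
  ],
)

```text
time: 3.98
tool_pos: [557.0, -179.4, 51.1]
tcp_rot: [-1.0, 1.528, -0.341]
contact_force: [-0.8, -1.2, 1.1]
grip_width: 92.0
```

```bash
python3 st.py m2
```

```text
jaw 37.8 pos [ 557.  -179.4   51.1] F [-0.8 -1.2  1.1] tilt [ 0.041 -0.014 -0.999] arc corr [ 3.7  9.3 -4.4] t 3.9833
```

View pics/m2z.png

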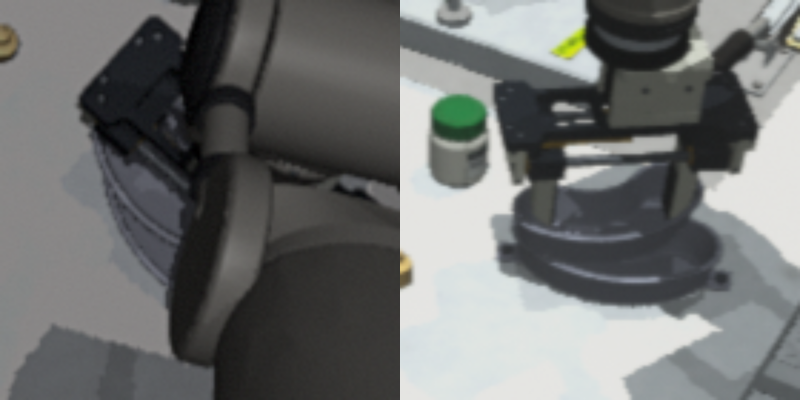

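Emit:
send_rows(
  commands=[
    [[0,0,0,0,0.0918],[0,0,0,0,0.0918],[0,0,0,0,0.0918]],
  ],
)

```text
time: 4.33
tool_pos: [556.8, -179.0, 50.5]
tcp_rot: [-0.987, 1.529, -0.322]
contact_force: [0.8, -0.2, 1.4]
grip_width: 91.8
```

```bash
python3 st.py m3
```

```text
jaw 38.1 pos [ 556.8 -179.    50.5] F [ 0.8 -0.2  1.4] tilt [ 0.04  -0.013 -0.999] arc corr [ 3.1  8.8 -4.4] t 4.3333
```

Emit:
send_rows(
  commands=[
    [[0.001,0.002,-0.001,0,0.0918],[0.001,0.002,-0.001,0,0.0918],[0.001,0.002,-0.001,0,0.0918],[0,0.002,-0.001,0,0.0918],[0,0,0,0,0.0918]],
  ],
)

```text
time: 4.85
tool_pos: [548.7, -174.3, 46.7]
tcp_rot: [-0.969, 1.528, -0.304]
contact_force: [-0.0, 0.3, 0.6]
grip_width: 92.0
```

```bash
python3 st.py m4
```

```text
jaw 38.1 pos [ 548.7 -174.3   46.7] F [-0.   0.3  0.6] tilt [ 0.041 -0.013 -0.999] arc corr [-0.4  0.  -0.8] t 4.85
```

Emit:
send_rows(
  commands=[
    [[0,0,-0.0003,2,0.0918],[0,0,-0.0003,2,0.0918],[0,0,-0.0003,2,0.0918],[0,0,0,0,0.0918]],
  ],
)

```text
time: 5.28
tool_pos: [546.9, -174.9, 45.7]
tcp_rot: [-0.865, 1.531, -0.309]
contact_force: [0.3, -0.2, -0.2]
grip_width: 91.8
```

```bash
python3 st.py m5
```

```text
jaw 31.9 pos [ 546.9 -174.9   45.7] F [ 0.3 -0.2 -0.2] tilt [ 0.038 -0.012 -0.999] arc corr [-1.3 -0.6 -0.1] t 5.2833
```

View pics/m5z.png

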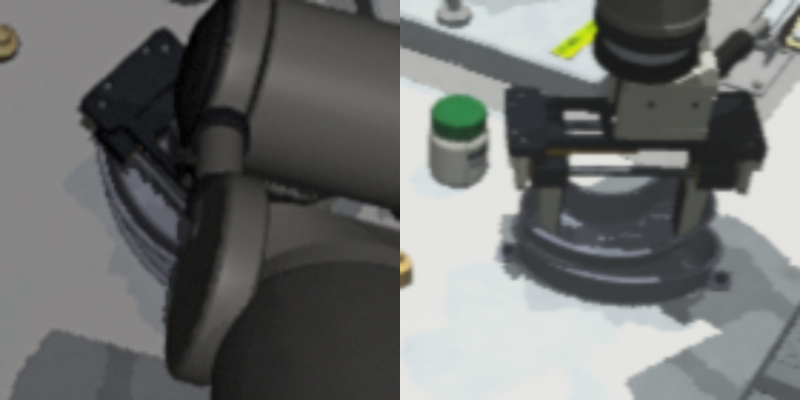

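Emit:
send_rows(
  commands=[
    [[0,0,-0.0003,2,0.0918],[0,0,-0.0003,2,0.0918],[0,0,-0.0003,2,0.0918],[0,0,-0.0003,2,0.0918],[0,0,-0.0003,2,0.0918],[0,0,0,0,0.0918]],
  ],
)

```text
time: 5.88
tool_pos: [545.1, -174.8, 45.0]
tcp_rot: [-0.661, 1.533, -0.279]
contact_force: [-0.4, 0.7, -0.5]
grip_width: 91.7
```

```bash
python3 st.py m6
```

```text
jaw 21.9 pos [ 545.1 -174.8   45. ] F [-0.4  0.7 -0.5] tilt [ 0.036 -0.01  -0.999] arc corr [-2.  -1.5 -0. ] t 5.8833
```

View pics/m6z.png

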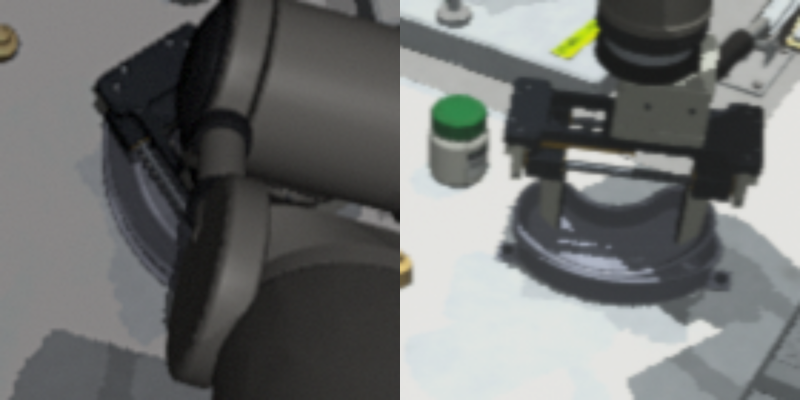

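Emit:
send_rows(
  commands=[
    [[0,-0.001,-0.0003,2,0.0918],[0,-0.0005,-0.0003,2,0.0918],[0,0,-0.0003,2,0.0918],[0,0,0,0,0.0918]],
  ],
)

```text
time: 6.32
tool_pos: [545.5, -176.1, 45.2]
tcp_rot: [-0.545, 1.532, -0.264]
contact_force: [0.7, 0.9, 0.0]
grip_width: 91.7
```

```bash
python3 st.py m7
```

```text
jaw 16.2 pos [ 545.5 -176.1   45.2] F [0.7 0.9 0. ] tilt [ 0.037 -0.01  -0.999] arc corr [-1.9 -0.2 -1. ] t 6.3167
```

View pics/m7z.png

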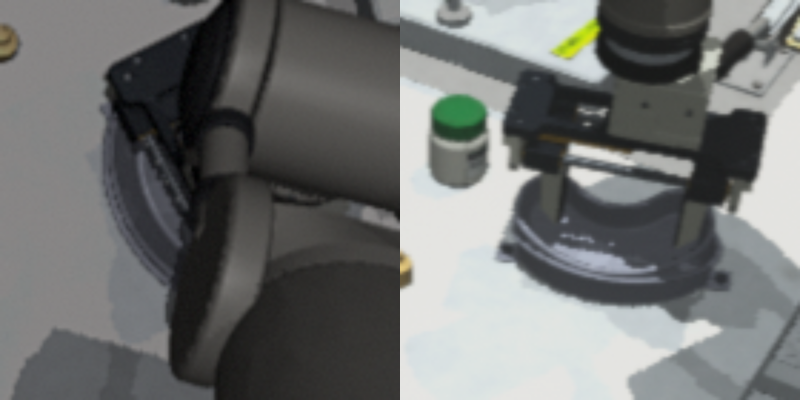

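Emit:
send_rows(
  commands=[
    [[-0.02,0,0,0,0.0918],[-0.03,0,0,0,0.0918],[-0.03,-0.01,0,0,0.0918],[-0.03,-0.01,0,0,0.0918],[-0.02,-0.01,0,0,0.0918],[0,0,0,0,0.0918]],
  ],
)

```text
time: 6.92
tool_pos: [546.5, -204.1, 178.3]
tcp_rot: [-0.592, 1.542, -0.297]
contact_force: [0.8, -0.4, -0.9]
grip_width: 91.6
```

```bash
python3 st.py m8; python3 - <<'E'
from h import *
im,K,W,o=shot("wrist","w2")
E
```

```text
jaw 16.9 pos [ 546.5 -204.1  178.3] F [ 0.8 -0.4 -0.9] tilt [ 0.027 -0.008 -1.   ] arc corr [131.   29.    3.2] t 6.9167
```

View pics/m8z.png

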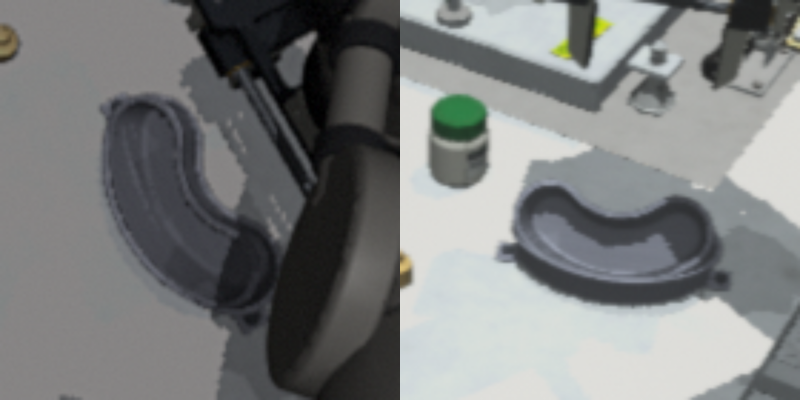

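View pics/w2.png

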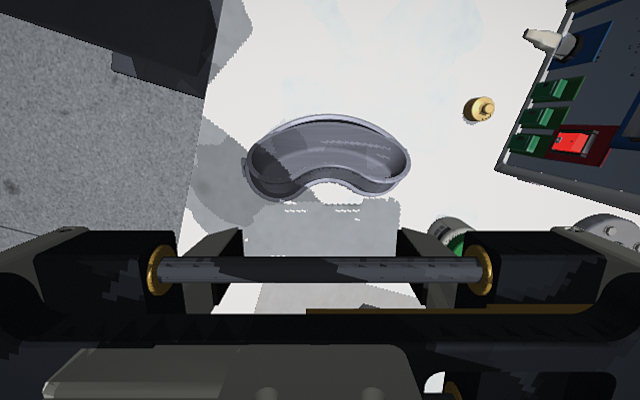

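```bash
python3 - <<'E'
import cv2
a=cv2.imread("pics/w2.png")
cv2.imwrite("pics/w2z.png",cv2.resize(a[105:210,235:420],None,fx=4.3,fy=4.3,interpolation=cv2.INTER_CUBIC))
a=cv2.imread("pics/m8.png")
b=cv2.imread("pics/m8s.png")
cv2.imwrite("pics/m8zz.png",cv2.resize(b[140:210,330:440],None,fx=7,fy=7,interpolation=cv2.INTER_CUBIC))
E
```

```text
(no output)
```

View pics/w2z.png

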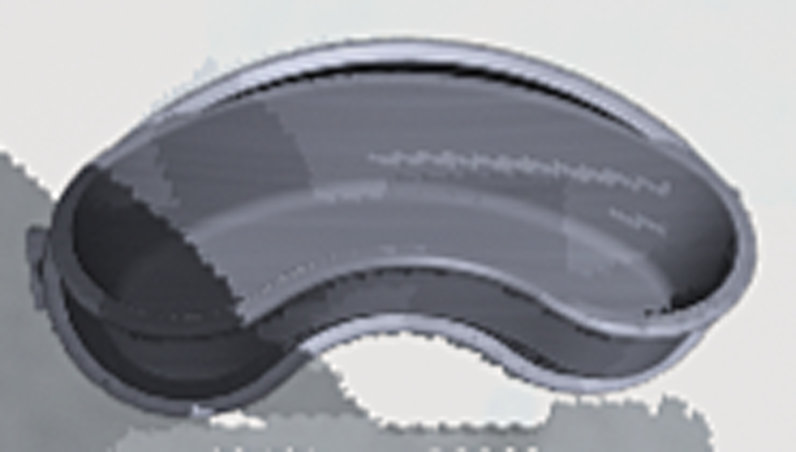

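View pics/m8zz.png

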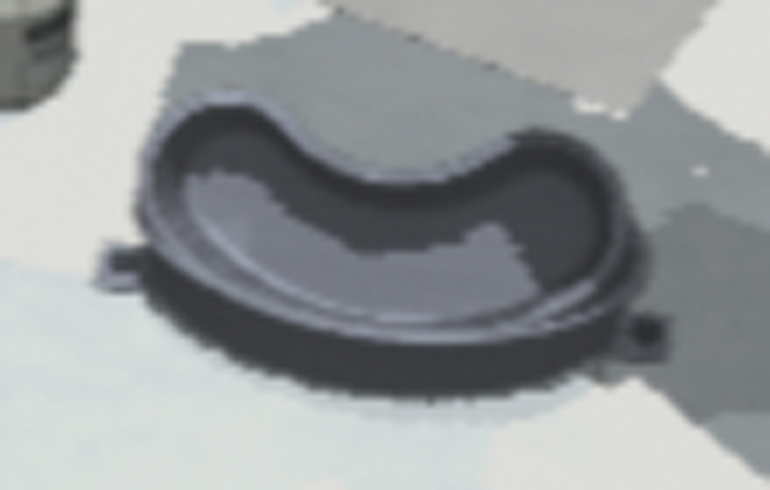

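```bash
python3 - <<'E'
from h import *
K,W=load("w2");of=[235,105];s=4.3
print("cam",W[:3,3].round(0))
A=endfit(K,W,[(55,310),(72,350),(95,380),(150,408),(200,412),(250,395)],s,of,35,32.5)
B=endfit(K,W,[(540,385),(580,393),(630,385),(670,365),(700,335)],s,of,35,32.5)
pose(A,B)
for z in (38,50,60,70):
  print(z)
  A=endfit(K,W,[(50,225),(60,270),(90,305),(140,330),(190,335),(235,325)],s,of,z,27)
  B=endfit(K,W,[(757,250),(750,285),(725,315),(690,331),(650,335),(610,325)],s,of,z,27)
  pose(A,B)
K,W=load("m8s");print("cam",W[:3,3].round(0))
for z in (38,50,60):
  print(z)
  of=[330,140]
  A=endfit(K,W,[(160,140),(185,110),(220,93),(260,97),(290,125)],7,of,z,27)
E
```

```text
cam [ 520. -133.  331.]
  centre [ 499.1 -194.2] rms 0.33 free r [ 498.8 -195.9   31.1]
  centre [ 593.9 -160.6] rms 0.13 free r [ 593.2 -159.6   33.6]
ends mid [ 546.5 -177.4] len 100.6 angle deg 19.5 centre [ 543.1 -167.7]
38
  centre [ 492.  -181.4] rms 0.85 free r [ 492.8 -178.    29.9]
  centre [ 604.8 -147.2] rms 1.01 free r [ 608.4 -150.9   22.7]
ends mid [ 548.4 -164.3] len 117.8 angle deg 16.9 centre [ 545.4 -154.5]
50
  centre [ 493.5 -178.1] rms 0.6 free r [ 493.9 -176.1   28.6]
  centre [ 600.4 -145.7] rms 1.13 free r [ 604.8 -150.2   21.8]
ends mid [ 546.9 -161.9] len 111.7 angle deg 16.9 centre [ 544.  -152.1]
60
  centre [ 494.7 -175.3] rms 0.47 free r [ 494.8 -174.6   27.6]
  centre [ 596.8 -144.4] rms 1.21 free r [ 601.8 -149.5   21. ]
ends mid [ 545.7 -159.9] len 106.7 angle deg 16.8 centre [ 542.8 -150.1]
70
  centre [ 495.9 -172.6] rms 0.44 free r [ 495.8 -173.1   26.6]
  centre [ 593.2 -143.2] rms 1.29 free r [ 598.8 -148.9   20.3]
ends mid [ 544.5 -157.9] len 101.6 angle deg 16.8 centre [ 541.6 -148.1]
cam [226. 630. 773.]
38
  centre [ 606.1 -182. ] rms 2.55 free r [ 610.  -186.4   22.6]
50
  centre [ 599.5 -168.4] rms 2.64 free r [ 603.7 -173.1   22.2]
60
  centre [ 594.  -156.9] rms 2.72 free r [ 598.5 -162.    21.9]
```

```bash
python3 - <<'E'
import cv2
a=cv2.imread("pics/m8.png")
cv2.imwrite("pics/m8t.png",cv2.resize(a[178:268,390:462],None,fx=6.6,fy=6.6,interpolation=cv2.INTER_CUBIC)*1)
E
```

```text
(no output)
```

View pics/m8t.png

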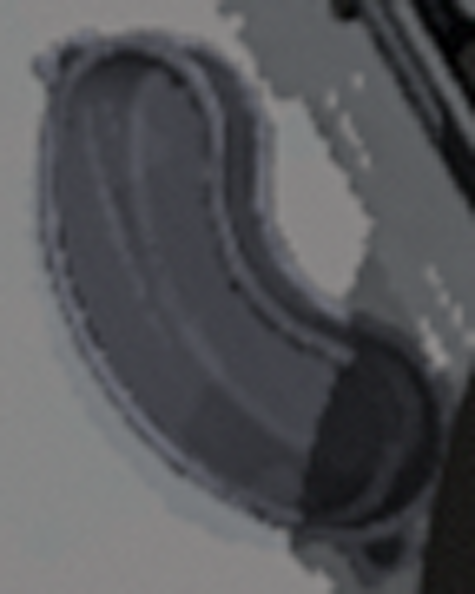

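```bash
python3 - <<'E'
from h import *
o=monitor.get_obs();print(goal(o,(544.1,-172.2,60),18.5),o["tool_pos"])
E
```

```text
(array([112.9,  28.7,   6.7]), np.float64(-1.6), np.float64(16.9)) [ 543.87886033 -201.24683969  172.99699176]
```

Emit:
send_rows(
  commands=[
    [[0.015,0.009,0.002,-1,0.0918],[0.025,0.009,0.002,-0.6,0.0918],[0.025,0.007,0.001,0,0.0918],[0.02,0.003,0.001,0,0.0918],[0.01,0,0,0,0.0918],[0,0,0,0,0.0918]],
  ],
)

```text
time: 7.57
tool_pos: [536.1, -167.2, 65.3]
tcp_rot: [0.291, 1.565, 0.62]
contact_force: [-1.0, 0.8, -0.1]
grip_width: 91.8
```

```bash
python3 - <<'E'
from h import *
o=monitor.get_obs();print(goal(o,(544.1,-172.2,60),18.5),o["tool_pos"],axes(o)[:,0])
E
```

```text
(array([ 5.3, -7.3,  5.9]), np.float64(0.4), np.float64(18.9)) [ 536.11808344 -167.18683107   65.29927462] [ 0.00461991  0.00330093 -0.99998388]
```

Emit:
send_rows(
  commands=[
    [[0,-0.003,0.003,0,0.0918],[0,-0.003,0.002,0,0.0918],[0.003,-0.001,0.001,0,0.0918],[0.004,0,0,0,0.0918],[0.004,0,0,0,0.0918],[0,0,0,0,0.0918]],
  ],
)

```text
time: 8.07
tool_pos: [543.5, -170.6, 52.5]
tcp_rot: [1.173, 1.565, 1.504]
contact_force: [0.1, 1.0, -0.2]
grip_width: 91.7
```

```bash
python3 - <<'E'
from h import *
o=monitor.get_obs();print(goal(o,(544.1,-172.2,50),18.5),o["tool_pos"],axes(o)[:,0])
E
```

```text
(array([ 2.4, -1.8,  0. ]), np.float64(0.4), np.float64(18.9)) [ 543.48582365 -170.56186173   52.45473497] [ 4.10030691e-04  6.09633602e-03 -9.99981333e-01]
```

Emit:
send_rows(
  commands=[
    [[0.003,-0.001,0,0,0.0918],[0.003,0,0,0,0.0918],[0.002,0,0,0,0.0918],[0.002,0,0,0,0.0918],[0,0,0,0,0.0918]],
  ],
)

```text
time: 8.48
tool_pos: [544.4, -171.9, 42.4]
tcp_rot: [0.771, 1.565, 1.101]
contact_force: [-1.1, 1.7, -0.0]
grip_width: 91.9
```

```bash
python3 st.py p1
```

```text
jaw 18.9 pos [ 544.4 -171.9   42.4] F [-1.1  1.7 -0. ] tilt [ 0.003  0.005 -1.   ] arc corr [-4.6 -4.4 -0.9] t 8.4833
```

View pics/p1z.png

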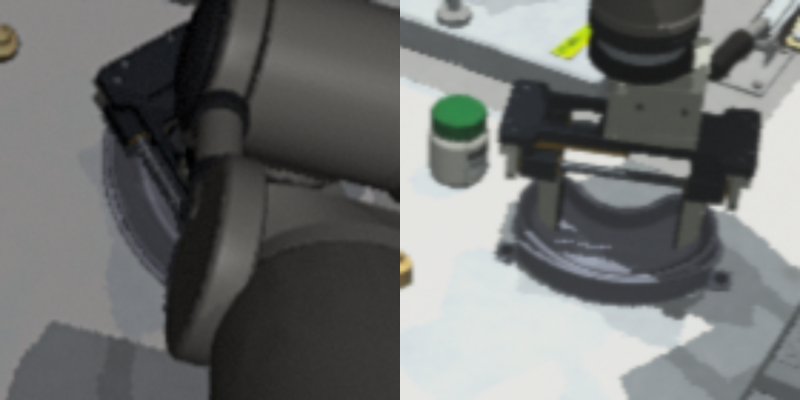

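Continue down gently, watching the force.

Emit:
send_rows(
  commands=[
    [[0.002,0,0,0,0.0918],[0.002,0,0,0,0.0918],[0.002,0,0,0,0.0918]],
  ],
)

```text
time: 8.83
tool_pos: [545.0, -172.1, 36.9]
tcp_rot: [0.511, 1.565, 0.842]
contact_force: [0.0, 1.4, 1.5]
grip_width: 91.7
```

Emit:
send_rows(
  commands=[
    [[0.002,0,0,0,0.0918],[0.002,0,0,0,0.0918],[0.002,0,0,0,0.0918]],
  ],
)

```text
time: 9.08
tool_pos: [545.2, -172.1, 30.6]
tcp_rot: [0.426, 1.565, 0.756]
contact_force: [-1.6, 3.3, 9.6]
grip_width: 91.7
```

Emit:
send_rows(
  commands=[
    [[0.001,0,0,0,0.0918],[0.001,0,0,0,0.0918]],
  ],
)

```text
time: 9.25
tool_pos: [545.4, -172.0, 30.0]
tcp_rot: [0.318, 1.564, 0.648]
contact_force: [-5.1, 2.5, 13.4]
grip_width: 91.5
```

```bash
python3 st.py p2
```

```text
jaw 18.9 pos [ 545.4 -172.    30. ] F [-5.1  2.5 13.4] tilt [ 0.005  0.004 -1.   ] arc corr [-17.   -4.   -1.7] t 9.25
```

View pics/p2z.png

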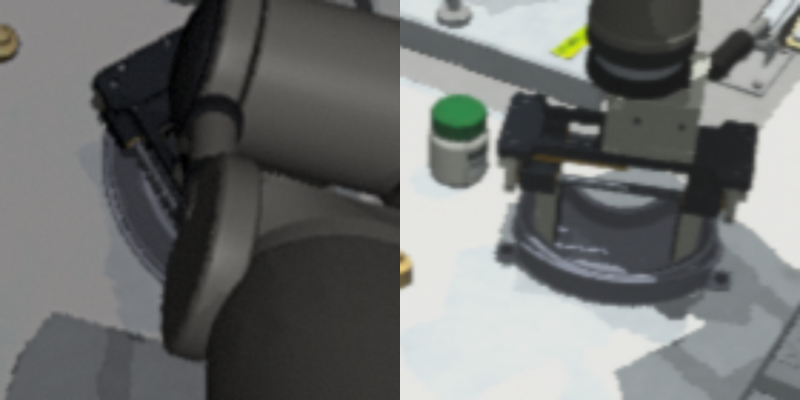

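Emit:
send_rows(
  commands=[
    [[0.0005,0,0,-2,0.0918],[0.0005,0,0,-2,0.0918],[0.0005,0,0,-2,0.0918],[0.001,0,0,0,0.0918]],
  ],
)

```text
time: 9.68
tool_pos: [543.6, -171.6, 29.7]
tcp_rot: [0.613, 1.566, 1.053]
contact_force: [-1.3, 2.9, 10.8]
grip_width: 91.8
```

Emit:
send_rows(
  commands=[
    [[0.001,-0.002,0,0,0.0918],[0.001,-0.002,0,0,0.0918],[0.001,-0.002,0,0,0.0918]],
  ],
)

```text
time: 9.93
tool_pos: [543.8, -172.2, 29.5]
tcp_rot: [1.33, 1.558, 1.769]
contact_force: [-6.0, 10.7, 15.9]
grip_width: 91.6
```

```bash
python3 st.py p3
```

```text
jaw 25.1 pos [ 543.8 -172.2   29.5] F [-6.  10.7 15.9] tilt [-0.002  0.012 -1.   ] arc corr [-17.5  -4.2   0.5] t 9.9333
```

View pics/p3z.png

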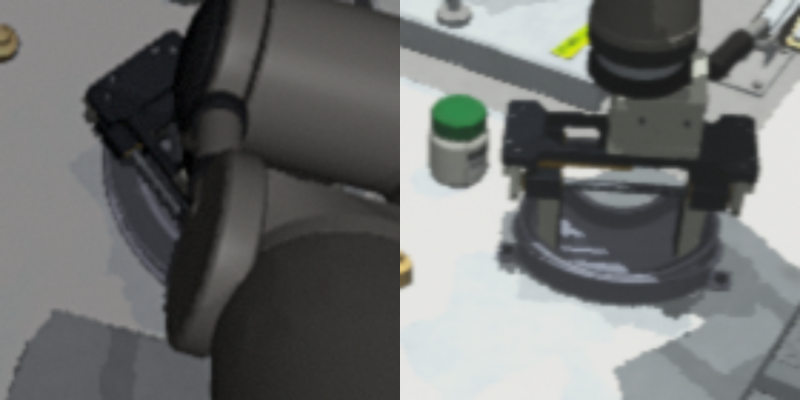

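Emit:
send_rows(
  commands=[
    [[-0.002,0.002,0,1,0.0918],[0,0.002,0,1,0.0918],[0,0.002,0,1,0.0918],[0,0.002,0,1,0.0918]],
  ],
)

```text
time: 10.37
tool_pos: [541.2, -165.1, 32.1]
tcp_rot: [1.232, 1.561, 1.597]
contact_force: [1.4, -2.9, 0.7]
grip_width: 92.0
```

Emit:
send_rows(
  commands=[
    [[0,0.002,0,1,0.0918],[0,0.002,0,0,0.0918],[0,0.002,0,0,0.0918]],
  ],
)

```text
time: 10.62
tool_pos: [540.6, -163.4, 32.6]
tcp_rot: [0.318, 1.565, 0.661]
contact_force: [-0.4, -7.8, 0.1]
grip_width: 92.0
```

```bash
python3 st.py p4
```

```text
jaw 19.6 pos [ 540.6 -163.4   32.6] F [-0.4 -7.8  0.1] tilt [ 0.004  0.003 -1.   ] arc corr [-14.4 -13.7  -0. ] t 10.6167
```

View pics/p4z.png

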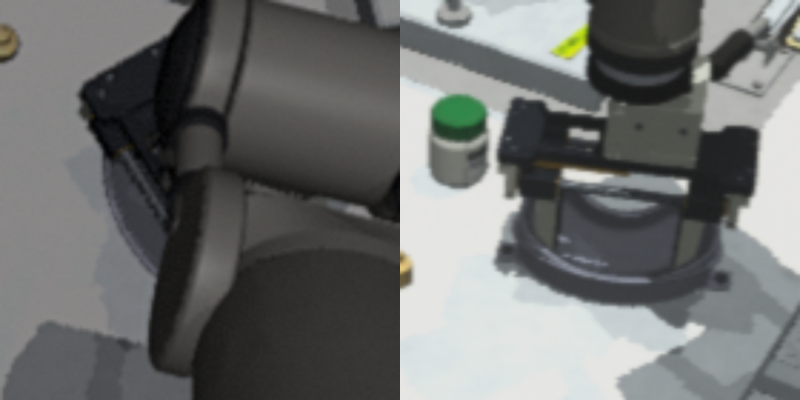

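Emit:
send_rows(
  commands=[
    [[0.002,0,0,0,0.0918],[0.002,0,0,0,0.0918],[0.002,0,0,0,0.0918]],
  ],
)

```text
time: 10.97
tool_pos: [542.0, -165.2, 29.3]
tcp_rot: [-0.28, 1.562, 0.06]
contact_force: [-3.1, 0.7, 15.3]
grip_width: 92.0
```

Emit:
send_rows(
  commands=[
    [[0.002,0,0,0,0.0918],[0.001,0,0,0,0.0918]],
  ],
)

```text
time: 11.13
tool_pos: [542.5, -165.6, 28.9]
tcp_rot: [-0.392, 1.56, -0.054]
contact_force: [-4.1, -0.1, 10.4]
grip_width: 92.4
```

Emit:
send_rows(
  commands=[
    [[-0.02,0,0,0,0.0918],[-0.03,0,0,0,0.0918],[-0.03,-0.02,0,0,0.0918],[-0.02,-0.03,0,0,0.0918],[0,-0.02,0,0,0.0918],[0,0,0,0,0.0918]],
  ],
)

```text
time: 11.63
tool_pos: [562.7, -230.5, 130.7]
tcp_rot: [0.538, 1.566, 0.876]
contact_force: [-0.6, -0.1, -0.2]
grip_width: 91.9
```

```bash
python3 st.py m9; python3 - <<'E'
from h import *
im,K,W,o=shot("wrist","w3");print(W[:3,3])
u=proj(K,W,(545,-172,40))[0].astype(int);print(u)
x0,y0=u[0]-110,max(0,u[1]-75)
print(x0,y0);cv2.imwrite("pics/w3z.png",cv2.resize(im[y0:y0+145,x0:x0+200],None,fx=4,fy=4,interpolation=cv2.INTER_CUBIC))
E
```

```text
jaw 19.3 pos [ 562.7 -230.5  130.7] F [-0.6 -0.1 -0.2] tilt [ 0.003  0.004 -1.   ] arc corr [83.8 56.7  0.9] t 11.6333
[ 537.72937779 -161.41195961  288.00719835]
[322 139]
212 64
```

View pics/w3z.png

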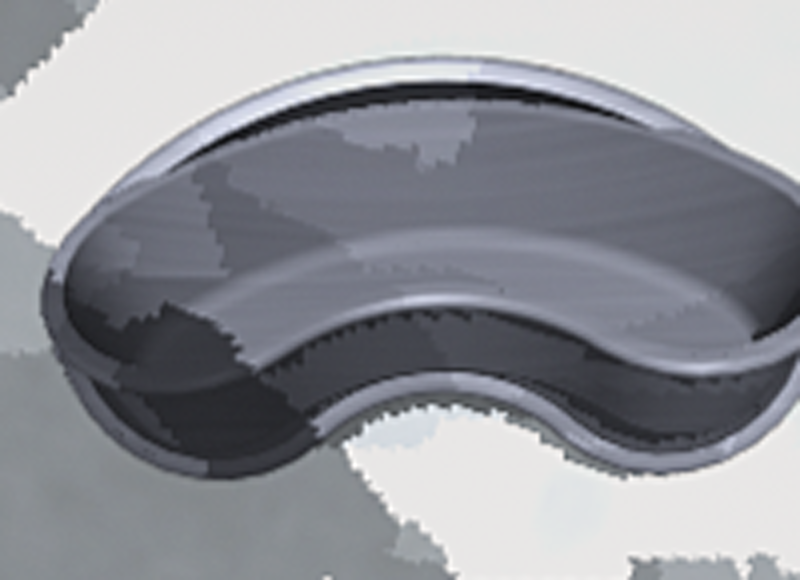

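View pics/m9z.png

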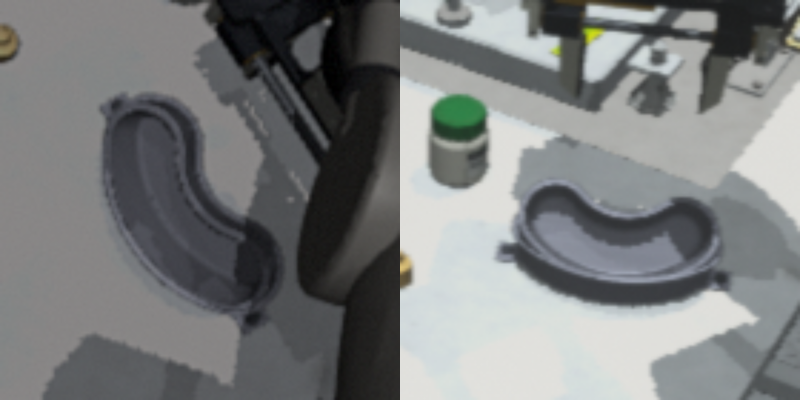

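```bash
python3 - <<'E'
import cv2,numpy as np
a=cv2.imread("pics/m9.png")
b=cv2.imread("pics/m9s.png")
cv2.imwrite("pics/m9ss.png",cv2.resize(b[145:210,335:440],None,fx=7.5,fy=7.5,interpolation=cv2.INTER_CUBIC))
t=cv2.resize(a[178:268,390:462],None,fx=6.6,fy=6.6,interpolation=cv2.INTER_CUBIC)
cv2.imwrite("pics/m9tt.png",np.clip(t.astype(float)*1.7,0,255).astype('uint8'))
E
```

```text
(no output)
```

View pics/m9ss.png

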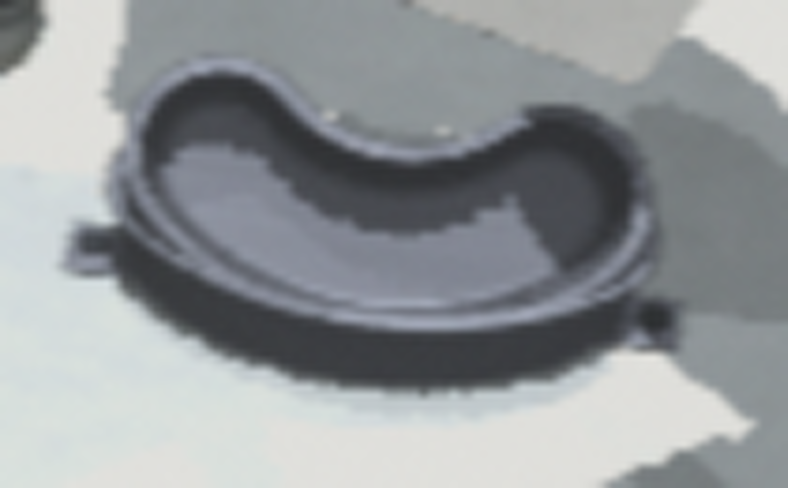

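View pics/m9tt.png

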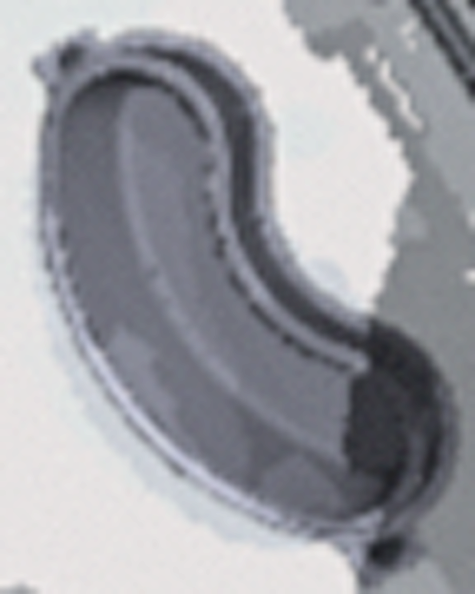

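```bash
python3 - <<'E'
from h import *
c=np.array([542.2,-167.2]);a=np.radians(19.7);ex=np.array([np.cos(a),np.sin(a)]);ey=np.array([-np.sin(a),np.cos(a)])
def loc(P): d=P[:,:2]-c; return np.c_[d@ex,d@ey,P[:,2]].round(1)
V={"w3":(4,(212,64)),"m9s":(7.5,(335,145)),"m9":(6.6,(390,178))}
def show(n,p,zs):
    K,W=load(n);s,of=V[n];
    for z in zs: print(n,p,loc(onplane(K,W,[np.array(p)/s+of],z))[0])
print("hollow mid middle rim")
for n,p in (("w3",(450,297)),("m9s",(415,155)),("m9",(255,285))): show(n,p,(35,50,65))
print("bulge mid middle rim")
for n,p in (("w3",(450,95)),("m9s",(415,308)),("m9",(130,385))): show(n,p,(25,35,45))
print("large: hollow, bulge mid, z35")
for n,p in (("w3",(445,372)),("m9",(285,275)),("w3",(450,58)),("m9s",(415,325)),("m9",(115,395))): show(n,p,(35,))
E
```

```text
hollow mid middle rim
w3 (450, 297) [ 2.9 -4.6 35. ]
w3 (450, 297) [ 2.6 -4.  50. ]
w3 (450, 297) [ 2.3 -3.3 65. ]
m9s (415, 155) [ -8.3 -35.2  35. ]
m9s (415, 155) [ -8.8 -17.1  50. ]
m9s (415, 155) [-9.2  1.1 65. ]
m9 (255, 285) [ -0.4 -12.2  35. ]
m9 (255, 285) [-1.2 -8.  50. ]
m9 (255, 285) [-2.  -3.8 65. ]
bulge mid middle rim
w3 (450, 95) [ 3.1 37.7 25. ]
w3 (450, 95) [ 2.9 36.5 35. ]
w3 (450, 95) [ 2.7 35.3 45. ]
m9s (415, 308) [-15.7  24.2  25. ]
m9s (415, 308) [-15.9  35.3  35. ]
m9s (415, 308) [-16.1  46.4  45. ]
m9 (130, 385) [-6.9 34.  25. ]
m9 (130, 385) [-7.4 36.3 35. ]
m9 (130, 385) [-7.8 38.6 45. ]
large: hollow, bulge mid, z35
w3 (445, 372) [  1.8 -20.9  35. ]
m9 (285, 275) [ -2.4 -21.6  35. ]
w3 (450, 58) [ 2.9 43.7 35. ]
m9s (415, 325) [-16.7  42.7  35. ]
m9 (115, 395) [-7.7 41.8 35. ]
```

Emit:
send_rows(
  commands=[
    [[0,0.02,0,0,0.0918],[0,0.025,0,0,0.0918],[0.01,0.02,0,0,0.0918],[0.025,0.003,0,0,0.0918],[0.025,0,0,0,0.0918],[0.01,0,0,0,0.0918],[0,0,0,0,0.0918]],
  ],
)

```text
time: 12.37
tool_pos: [529.8, -148.4, 51.8]
tcp_rot: [1.946, 1.55, 2.29]
contact_force: [-0.9, -0.0, -0.4]
grip_width: 91.7
```

```bash
cat > q.py <<'E'
from h import *
o=monitor.get_obs();c=np.array([542.2,-167.2]);a=np.radians(19.7);d=o["tool_pos"][:2]-c;M=axes(o);f=o["contact_force"]
print("local x,y",(d@[np.cos(a),np.sin(a)]).round(1),(d@[-np.sin(a),np.cos(a)]).round(1),"z",o["tool_pos"][2].round(1),"jaw",np.degrees(np.arctan2(M[1,2],M[0,2])).round(1),"Fy",(f[:2]@[-np.sin(a),np.cos(a)]).round(1),"Fz",f[2].round(1),"tilt",M[:2,0].round(3),"t",o["time"].__round__(2))
E
python3 q.py
```

```text
local x,y -5.3 21.8 z 51.8 jaw 19.7 Fy 0.3 Fz -0.4 tilt [-0.013  0.015] t 12.37
```

```bash
python3 st.py p5
```

```text
jaw 19.7 pos [ 529.8 -148.4   51.8] F [-0.9 -0.  -0.4] tilt [-0.013  0.015 -1.   ] arc corr [  4.2 -31.6   5. ] t 12.3667
```

View pics/p5z.png

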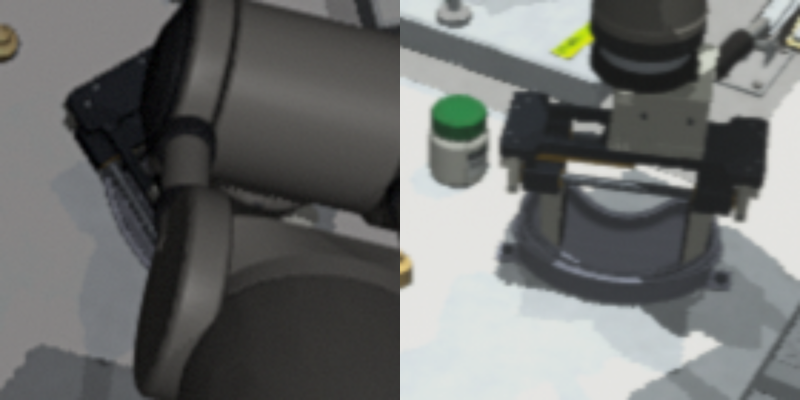

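Emit:
send_rows(
  commands=[
    [[0,-0.006,0.002,0,0.0918],[0,-0.006,0.002,0,0.0918],[0,-0.004,0.001,0,0.0918],[0.005,0,0,0,0.0918],[0.005,0,0,0,0.0918],[0.004,0,0,0,0.0918],[0,0,0,0,0.0918]],
  ],
)

```text
time: 13.05
tool_pos: [544.5, -165.4, 42.0]
tcp_rot: [1.581, 1.559, 1.923]
contact_force: [0.3, 0.7, -0.4]
grip_width: 91.7
```

```bash
python3 q.py
```

```text
local x,y 2.8 0.9 z 42.0 jaw 19.6 Fy 0.5 Fz -0.4 tilt [-0.004  0.011] t 13.05
```

Now down to ~36 and push +y gently in steps.

Emit:
send_rows(
  commands=[
    [[0.003,0,-0.001,0,0.0918],[0.003,0,-0.001,0,0.0918],[0,0.002,0,0,0.0918],[0,0.003,0,0,0.0918],[0,0.003,0,0,0.0918]],
  ],
)

```text
time: 13.47
tool_pos: [539.3, -158.7, 34.9]
tcp_rot: [1.627, 1.559, 1.968]
contact_force: [0.1, -6.7, 1.8]
grip_width: 91.8
```

```bash
python3 q.py
```

```text
local x,y 0.1 9.0 z 34.9 jaw 19.6 Fy -6.3 Fz 1.8 tilt [-0.004  0.011] t 13.47
```

Emit:
send_rows(
  commands=[
    [[0,0.004,0,0,0.0918],[0,0.005,0,0,0.0918]],
  ],
)

```text
time: 13.63
tool_pos: [538.5, -154.6, 36.8]
tcp_rot: [0.328, 1.568, 0.668]
contact_force: [-2.0, -14.2, 2.0]
grip_width: 91.7
```

```bash
python3 q.py
```

```text
local x,y 0.8 13.1 z 36.8 jaw 19.5 Fy -12.7 Fz 2.0 tilt [0.002 0.002] t 13.63
```

Emit:
send_rows(
  commands=[
    [[0,0.006,0,0,0.0918],[0,0.007,0,0,0.0918]],
  ],
)

```text
time: 13.8
tool_pos: [536.1, -145.8, 38.8]
tcp_rot: [-0.811, 1.561, -0.472]
contact_force: [-0.4, 0.7, 0.3]
grip_width: 92.1
```

```bash
python3 q.py; python3 st.py p6
```

```text
local x,y 1.4 22.2 z 38.8 jaw 19.4 Fy 0.8 Fz 0.3 tilt [ 0.009 -0.004] t 13.8
jaw 19.4 pos [ 536.1 -145.8   38.8] F [-0.4  0.7  0.3] tilt [ 0.009 -0.004 -1.   ] arc corr [ -8.  -31.9  -1.6] t 13.8
```

View pics/p6z.png

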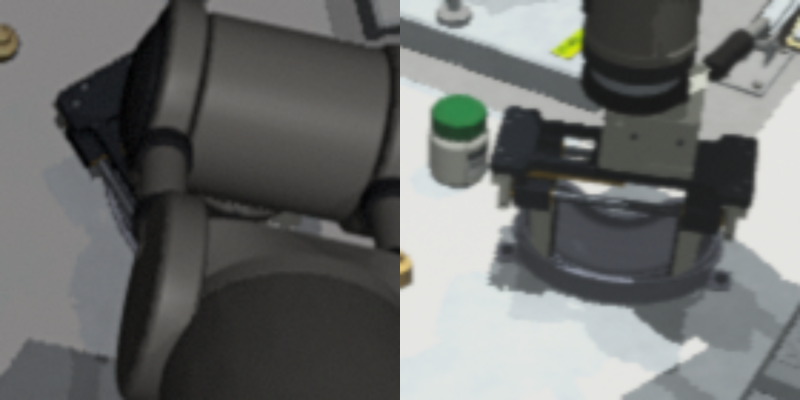

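Emit:
send_rows(
  commands=[
    [[-0.02,0,0,0,0.0918],[-0.03,-0.01,0,0,0.0918],[-0.03,-0.03,0,0,0.0918],[-0.01,-0.03,0,0,0.0918],[0,-0.02,0,0,0.0918],[0,0,0,0,0.0918]],
  ],
)

```text
time: 14.4
tool_pos: [564.0, -226.5, 131.2]
tcp_rot: [1.2, 1.569, 1.548]
contact_force: [-0.6, 0.6, -1.1]
grip_width: 92.0
```

```bash
cat > wz.py <<'E'
from h import *
import sys
n=sys.argv[1];im,K,W,o=shot("wrist",n)
u=proj(K,W,(545,-172,40))[0].astype(int)
x0,y0=u[0]-110,max(0,u[1]-75)
print("off",x0,y0,"cam",W[:3,3].round(0));cv2.imwrite(f"pics/{n}z.png",cv2.resize(im[y0:y0+145,x0:x0+200],None,fx=4,fy=4,interpolation=cv2.INTER_CUBIC))
E
python3 q.py;python3 st.py m10; python3 wz.py w4
```

```text
local x,y 0.6 -63.2 z 131.2 jaw 19.9 Fy 0.8 Fz -1.1 tilt [0.    0.002] t 14.4
jaw 19.9 pos [ 564.  -226.5  131.2] F [-0.6  0.6 -1.1] tilt [ 0.     0.002 -1.   ] arc corr [84.3 53.5 -0.7] t 14.4
off 210 68 cam [ 539. -157.  288.]
```

View pics/w4z.png

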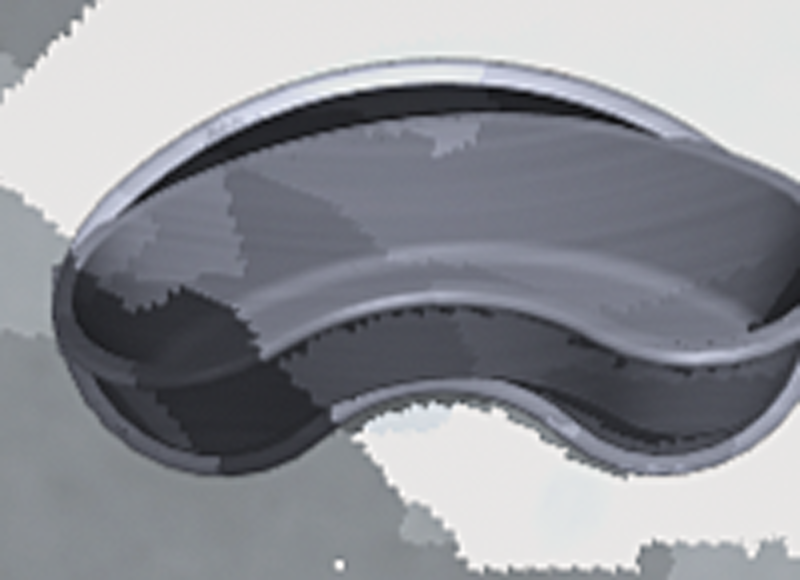

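View pics/m10z.png

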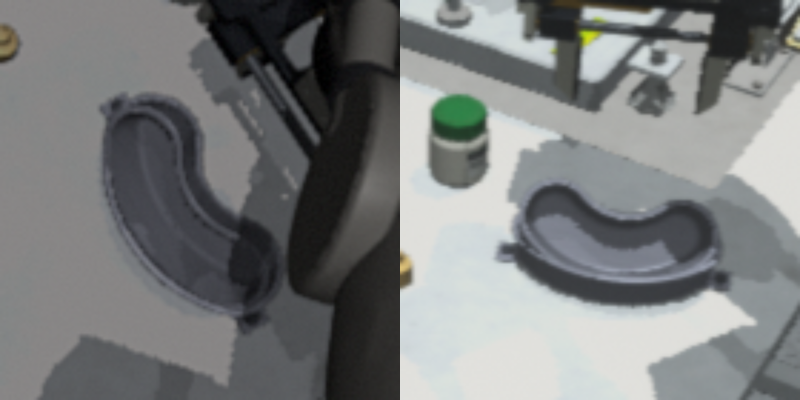

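Emit:
send_rows(
  commands=[
    [[0,0.02,0,0,0.0918],[0,0.025,0,0,0.0918],[0,0.015,0,0,0.0918],[0,0,0,0,0.0918]],
  ],
)

```text
time: 14.88
tool_pos: [537.1, -159.2, 126.3]
tcp_rot: [2.091, 1.554, 2.442]
contact_force: [1.0, -0.7, 0.1]
grip_width: 91.6
```

```bash
python3 q.py
```

```text
local x,y -2.1 9.2 z 126.3 jaw 20.1 Fy -1.0 Fz 0.1 tilt [-0.013  0.011] t 14.88
```

Emit:
send_rows(
  commands=[
    [[0.025,0,0.001,0,0.0918],[0.025,0,0.001,0,0.0918],[0.02,-0.001,0,0,0.0918],[0.002,-0.001,0,0,0.0918],[0,-0.001,0,0,0.0918]],
  ],
)

```text
time: 15.3
tool_pos: [538.3, -155.9, 51.9]
tcp_rot: [2.093, 1.553, 2.452]
contact_force: [0.1, -0.3, -0.1]
grip_width: 91.9
```

```bash
python3 q.py
```

```text
local x,y 0.1 12.0 z 51.9 jaw 20.6 Fy -0.3 Fz -0.1 tilt [-0.014  0.012] t 15.3
```

Now push −y in steps with the tips clear of the floor.

Emit:
send_rows(
  commands=[
    [[0,-0.004,0,0,0.0918],[0,-0.004,0,0,0.0918],[0,-0.004,0,0,0.0918]],
  ],
)

```text
time: 15.55
tool_pos: [543.2, -167.5, 53.4]
tcp_rot: [2.082, 1.553, 2.443]
contact_force: [-0.8, 0.9, 0.8]
grip_width: 91.8
```

Emit:
send_rows(
  commands=[
    [[0,-0.004,0,0,0.0918],[0,-0.004,0,0,0.0918]],
  ],
)

```text
time: 15.72
tool_pos: [547.0, -176.2, 55.0]
tcp_rot: [2.036, 1.555, 2.396]
contact_force: [-0.9, 1.2, 0.3]
grip_width: 91.6
```

```bash
python3 q.py; python3 st.py p7
```

```text
local x,y 1.5 -10.1 z 55.0 jaw 20.6 Fy 1.4 Fz 0.3 tilt [-0.012  0.011] t 15.72
jaw 20.6 pos [ 547.  -176.2   55. ] F [-0.9  1.2  0.3] tilt [-0.012  0.011 -1.   ] arc corr [ 8.   0.4 -1.5] t 15.7167
```

View pics/p7z.png

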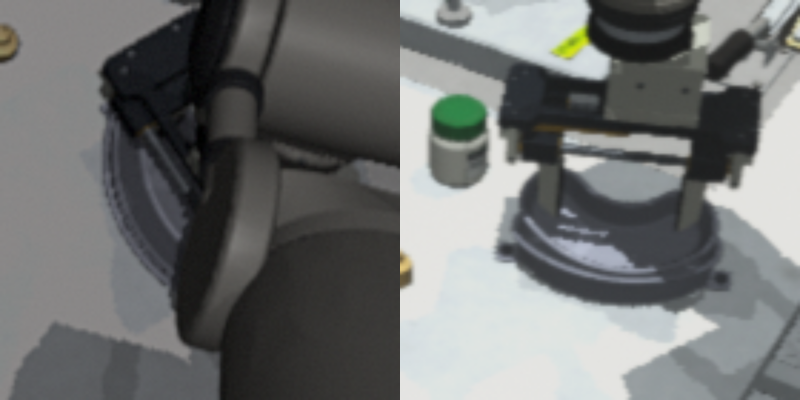

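Emit:
send_rows(
  commands=[
    [[0.001,-0.003,0,0,0.0918],[0.001,-0.003,0,0,0.0918],[0,0,0,0,0.0918]],
  ],
)

```text
time: 16.07
tool_pos: [549.9, -182.9, 53.3]
tcp_rot: [1.968, 1.557, 2.327]
contact_force: [0.5, 0.5, -0.4]
grip_width: 91.9
```

```bash
python3 q.py; python3 st.py p8
```

```text
local x,y 2.0 -17.4 z 53.3 jaw 20.6 Fy 0.3 Fz -0.4 tilt [-0.01  0.01] t 16.07
jaw 20.6 pos [ 549.9 -182.9   53.3] F [ 0.5  0.5 -0.4] tilt [-0.01  0.01 -1.  ] arc corr [ 6.4  7.7 -2. ] t 16.0667
```

View pics/p8z.png

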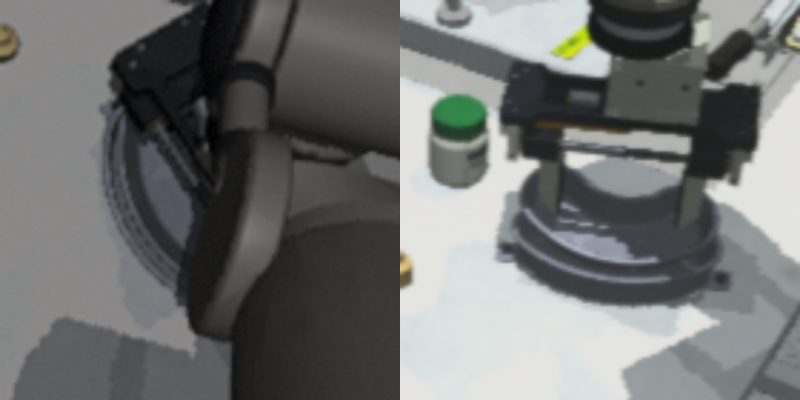

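Emit:
send_rows(
  commands=[
    [[-0.02,0.002,0,0,0.0918],[-0.03,0,0,0,0.0918],[-0.03,-0.01,0,0,0.0918],[-0.02,-0.02,0,0,0.0918],[0,-0.01,0,0,0.0918],[0,0,0,0,0.0918]],
  ],
)

```text
time: 16.67
tool_pos: [562.7, -218.7, 154.2]
tcp_rot: [2.139, 1.551, 2.5]
contact_force: [-0.1, -0.0, -0.1]
grip_width: 92.3
```

```bash
python3 q.py;python3 st.py m11; python3 wz.py w5
```

```text
local x,y 1.9 -55.4 z 154.2 jaw 20.7 Fy -0.0 Fz -0.1 tilt [-0.016  0.012] t 16.67
jaw 20.7 pos [ 562.7 -218.7  154.2] F [-0.1 -0.  -0.1] tilt [-0.016  0.012 -1.   ] arc corr [ 1.079e+02  4.400e+01 -1.000e-01] t 16.6667
off 211 75 cam [ 539. -153.  312.]
```

View pics/w5z.png

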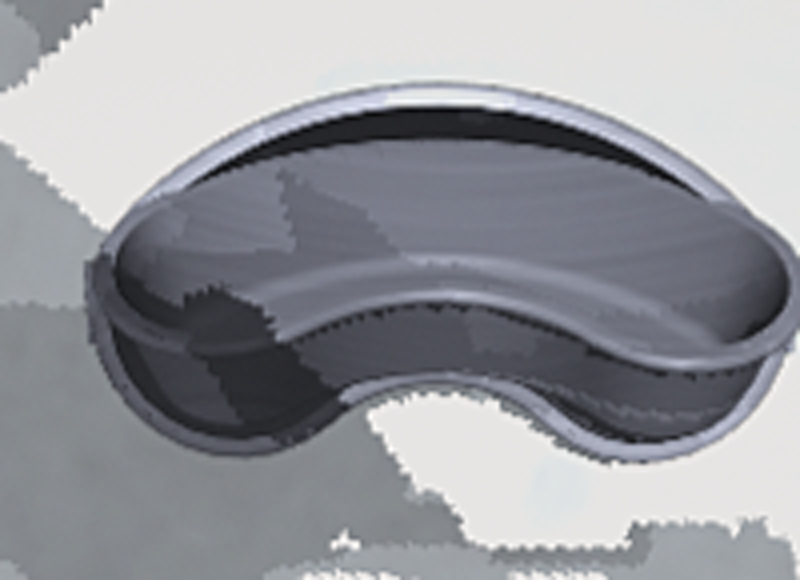

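View pics/m11z.png

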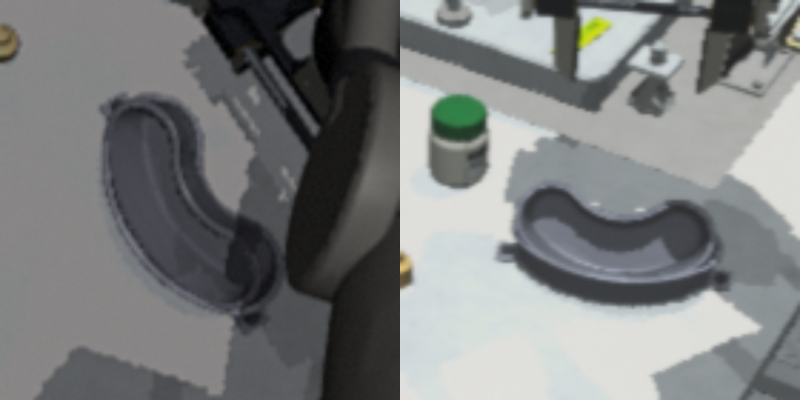

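Emit:
send_rows(
  commands=[
    [[0,0.02,0,0,0.0918],[0,0.025,0,0,0.0918],[0.02,0.008,0,0,0.0918],[0.025,0,0,0,0.0918],[0.025,0,0,0,0.0918],[0.015,0,0,0,0.0918],[0,0,0,0,0.0918]],
  ],
)

```text
time: 17.4
tool_pos: [532.4, -155.5, 57.2]
tcp_rot: [2.198, 1.53, 2.563]
contact_force: [-0.1, -0.4, 0.5]
grip_width: 92.0
```

```bash
python3 q.py
```

```text
local x,y -5.3 14.4 z 57.2 jaw 20.9 Fy -0.3 Fz 0.5 tilt [-0.034  0.023] t 17.4
```

Emit:
send_rows(
  commands=[
    [[0.002,-0.004,0.002,0,0.0918],[0.002,-0.004,0.002,0,0.0918],[0.002,-0.004,0.001,0,0.0918],[0.001,-0.004,0,0,0.0918],[0.001,-0.004,0,0,0.0918],[0,0,0,0,0.0918]],
  ],
)

```text
time: 17.9
tool_pos: [544.5, -172.1, 48.1]
tcp_rot: [2.194, 1.527, 2.56]
contact_force: [-0.8, -0.3, -0.5]
grip_width: 91.9
```

```bash
python3 q.py
```

```text
local x,y 0.5 -5.4 z 48.1 jaw 21.0 Fy -0.0 Fz -0.5 tilt [-0.037  0.024] t 17.9
```

Emit:
send_rows(
  commands=[
    [[0,-0.003,0,0,0.0918],[0,-0.003,0,0,0.0918],[0,-0.003,0,0,0.0918]],
  ],
)

```text
time: 18.15
tool_pos: [548.2, -181.5, 48.8]
tcp_rot: [2.187, 1.528, 2.553]
contact_force: [-1.8, 0.9, -0.5]
grip_width: 91.9
```

```bash
python3 q.py; python3 st.py p9
```

```text
local x,y 0.9 -15.5 z 48.8 jaw 21.0 Fy 1.4 Fz -0.5 tilt [-0.035  0.024] t 18.15
jaw 21.0 pos [ 548.2 -181.5   48.8] F [-1.8  0.9 -0.5] tilt [-0.035  0.024 -0.999] arc corr [ 2.   5.8 -0.8] t 18.15
```

View pics/p9z.png

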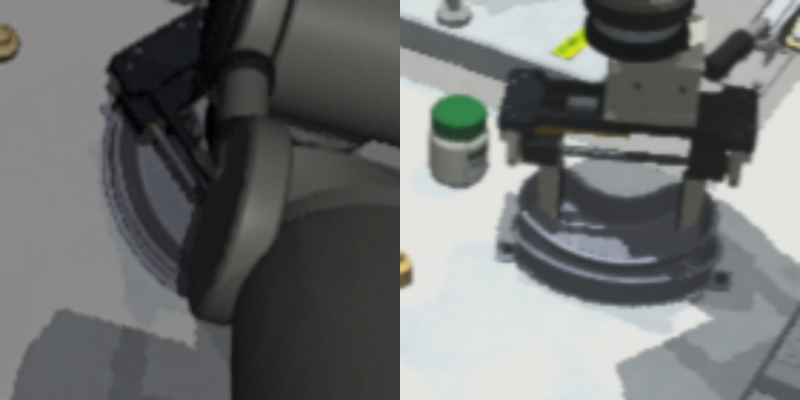

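Emit:
send_rows(
  commands=[
    [[0.004,0,0,0,0.0918],[0.004,0,0,0,0.0918],[0.003,0,0,0,0.0918]],
  ],
)

```text
time: 18.5
tool_pos: [548.7, -181.9, 37.9]
tcp_rot: [2.176, 1.531, 2.541]
contact_force: [-0.5, 1.6, 2.7]
grip_width: 91.7
```

```bash
python3 q.py
```

```text
local x,y 1.1 -16.0 z 37.9 jaw 21.0 Fy 1.7 Fz 2.7 tilt [-0.033  0.023] t 18.5
```

Emit:
send_rows(
  commands=[
    [[0.003,0.001,0,0,0.0918],[0.003,0.001,0,0,0.0918]],
  ],
)

```text
time: 18.67
tool_pos: [549.2, -182.1, 36.0]
tcp_rot: [2.23, 1.537, 2.596]
contact_force: [-10.9, 0.6, 35.5]
grip_width: 92.1
```

```bash
python3 q.py; python3 st.py p10
```

```text
local x,y 1.6 -16.4 z 36.0 jaw 21.0 Fy 4.2 Fz 35.5 tilt [-0.029  0.017] t 18.67
jaw 21.0 pos [ 549.2 -182.1   36. ] F [-10.9   0.6  35.5] tilt [-0.029  0.017 -0.999] arc corr [-10.8   7.1  -1.7] t 18.6667
```

View pics/p10z.png

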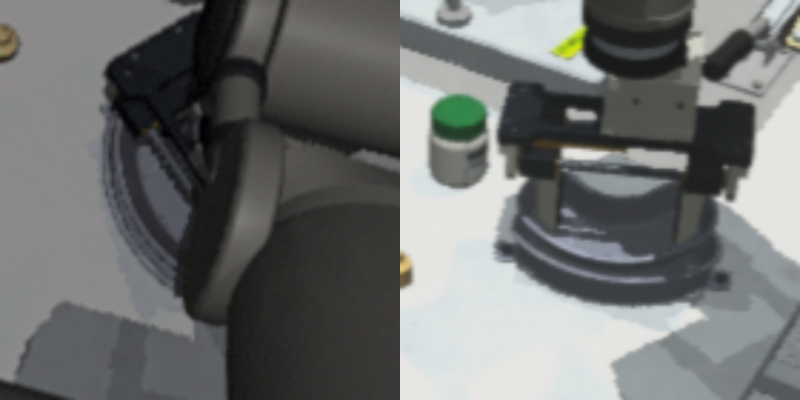

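Emit:
send_rows(
  commands=[
    [[-0.003,0,0,0,0.0918],[0,0.003,-0.001,0,0.0918],[0,0.003,0,0,0.0918]],
  ],
)

```text
time: 19.02
tool_pos: [546.3, -177.2, 40.6]
tcp_rot: [2.23, 1.54, 2.596]
contact_force: [0.6, 1.5, 0.0]
grip_width: 91.9
```

```bash
python3 q.py
```

```text
local x,y 0.5 -10.8 z 40.6 jaw 21.0 Fy 1.2 Fz 0.0 tilt [-0.026  0.016] t 19.02
```

Emit:
send_rows(
  commands=[
    [[0.002,0.001,0,0,0.0918],[0.001,0.001,0,0,0.0918]],
  ],
)

```text
time: 19.18
tool_pos: [544.9, -174.1, 36.8]
tcp_rot: [2.225, 1.539, 2.591]
contact_force: [-1.4, 1.1, 0.7]
grip_width: 91.8
```

```bash
python3 q.py;  python3 st.py p11
```

```text
local x,y 0.3 -7.4 z 36.8 jaw 21.0 Fy 1.5 Fz 0.7 tilt [-0.027  0.017] t 19.18
jaw 21.0 pos [ 544.9 -174.1   36.8] F [-1.4  1.1  0.7] tilt [-0.027  0.017 -0.999] arc corr [-10.2  -2.   -0.6] t 19.1833
```

View pics/p11z.png

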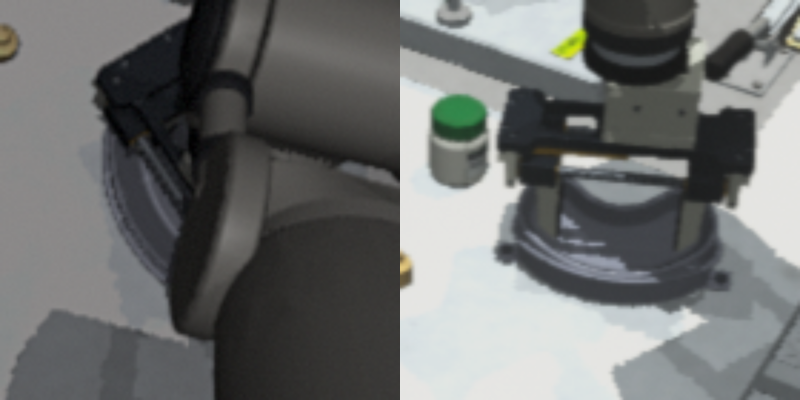

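Emit:
send_rows(
  commands=[
    [[0.002,0,0,0,0.0918],[0.002,0,0,0,0.0918]],
  ],
)

```text
time: 19.45
tool_pos: [544.9, -173.8, 32.3]
tcp_rot: [2.225, 1.538, 2.591]
contact_force: [-1.1, 1.1, 3.7]
grip_width: 92.3
```

```bash
python3 q.py
```

```text
local x,y 0.3 -7.1 z 32.3 jaw 21.0 Fy 1.4 Fz 3.7 tilt [-0.028  0.017] t 19.45
```

Emit:
send_rows(
  commands=[
    [[0.0015,0.001,0,0,0.0918],[0.001,0.002,0,0,0.0918]],
  ],
)

```text
time: 19.62
tool_pos: [544.4, -171.5, 29.6]
tcp_rot: [2.223, 1.54, 2.59]
contact_force: [1.9, -1.7, 3.3]
grip_width: 91.6
```

```bash
python3 q.py
```

```text
local x,y 0.7 -4.8 z 29.6 jaw 21.0 Fy -2.3 Fz 3.3 tilt [-0.026  0.016] t 19.62
```

Emit:
send_rows(
  commands=[
    [[0.001,0.003,0,0,0.0918],[0.001,0.003,0,0,0.0918]],
  ],
)

```text
time: 19.78
tool_pos: [543.9, -168.2, 28.4]
tcp_rot: [2.29, 1.546, 2.657]
contact_force: [0.5, -9.6, 4.1]
grip_width: 91.8
```

```bash
python3 q.py
```

```text
local x,y 1.3 -1.5 z 28.4 jaw 21.0 Fy -9.2 Fz 4.1 tilt [-0.022  0.011] t 19.78
```

Emit:
send_rows(
  commands=[
    [[0.002,0.003,0,0,0.0918],[0.002,0.003,0,0,0.0918]],
  ],
)

```text
time: 19.95
tool_pos: [544.4, -168.1, 27.7]
tcp_rot: [2.707, 1.557, 3.073]
contact_force: [-4.7, -12.7, 15.0]
grip_width: 91.6
```

```bash
python3 q.py; python3 st.py p12
```

```text
local x,y 1.8 -1.6 z 27.7 jaw 21.0 Fy -10.4 Fz 15.0 tilt [-0.013  0.001] t 19.95
jaw 21.0 pos [ 544.4 -168.1   27.7] F [ -4.7 -12.7  15. ] tilt [-0.013  0.001 -1.   ] arc corr [-19.4  -7.9  -2.2] t 19.95
```

View pics/p12z.png

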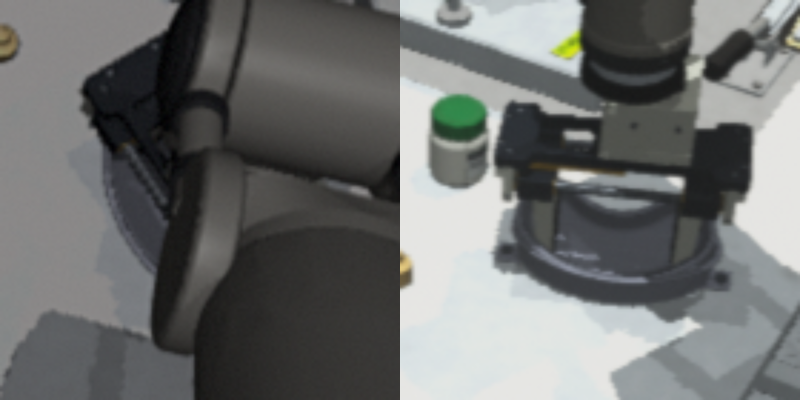

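Emit:
send_rows(
  commands=[
    [[-0.02,-0.003,0,0,0.0918],[-0.03,0,0,0,0.05],[-0.03,0,0,0,0],[-0.02,0,0,-5,0],[0,0,0,-5,0],[0,0,0,-5,0],[0,0,0,-5,0],[0,0,0,-5,0],[0,0,0,-5,0],[0,0,0,-5,0]],
  ],
)

```text
time: 20.88
tool_pos: [542.0, -167.7, 130.0]
tcp_rot: [1.838, 1.548, 2.839]
contact_force: [0.3, -0.5, 0.3]
grip_width: 36.3
```

```bash
python3 q.py
```

```text
local x,y -0.4 -0.4 z 130.0 jaw 57.3 Fy -0.5 Fz 0.3 tilt [-0.022  0.007] t 20.88
```

Emit:
send_rows(
  commands=[
    [[0,0,0,-5.2,0],[0,0,0,-5.2,0],[0,0,0,-5.2,0],[0,0,0,-5.2,0],[0,0,0,-5.2,0],[0,0,0,-5.2,0],[0,0,0,-5.2,0],[0,0,0,-5.2,0],[0,0,0,-5.2,0],[0,0,0,-3,0]],
  ],
)

```text
time: 21.72
tool_pos: [535.7, -161.5, 124.3]
tcp_rot: [0.805, 1.53, 2.723]
contact_force: [-0.5, 0.5, 1.0]
grip_width: 0.5
```

```bash
python3 q.py; python3 st.py m12; python3 wz.py w6
```

```text
local x,y -4.2 7.6 z 124.3 jaw 109.8 Fy 0.7 Fz 1.0 tilt [-0.037  0.016] t 21.72
jaw 109.8 pos [ 535.7 -161.5  124.3] F [-0.5  0.5  1. ] tilt [-0.037  0.016 -0.999] arc corr [ 76.6 -16.4  -9.1] t 21.7167
off 190 138 cam [ 475. -187.  284.]
```

View pics/w6.png

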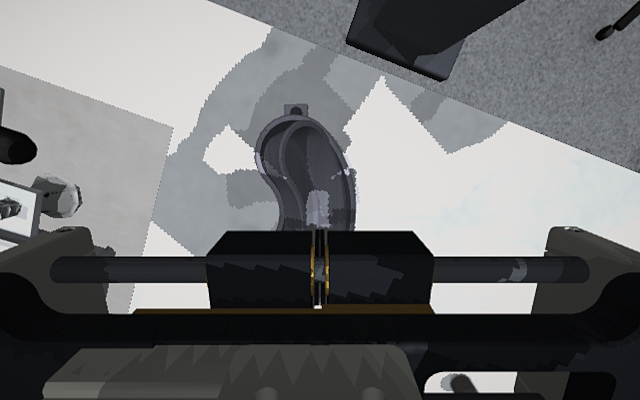

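View pics/m12z.png

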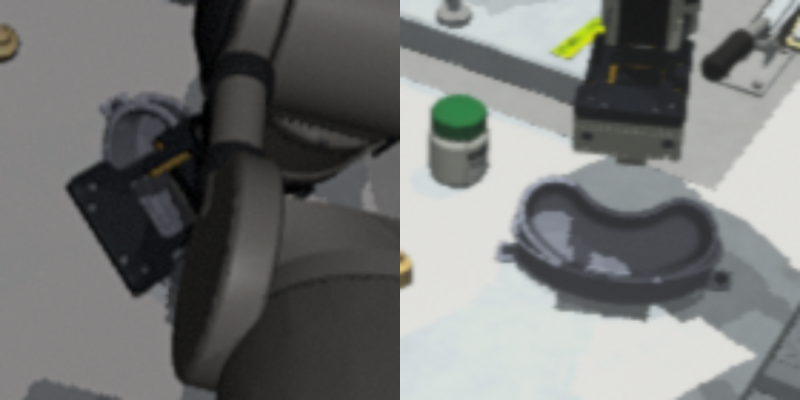

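Emit:
send_rows(
  commands=[
    [[0.01,-0.002,0.005,0,0],[0.025,-0.002,0.004,0,0],[0.025,0,0.002,0,0],[0.01,0,0,0,0],[0,0,0,0,0]],
  ],
)

```text
time: 22.28
tool_pos: [533.1, -146.5, 50.6]
tcp_rot: [0.805, 1.532, 2.707]
contact_force: [-0.3, 0.2, 0.1]
grip_width: 0.3
```

```bash
python3 q.py
```

```text
local x,y -1.6 22.6 z 50.6 jaw 108.9 Fy 0.3 Fz 0.1 tilt [-0.035  0.016] t 22.28
```

Push −y (tool −z) in steps.

Emit:
send_rows(
  commands=[
    [[0,-0.001,-0.005,0,0],[0,0,-0.005,0,0],[0,0,-0.005,0,0],[0,0,-0.004,0,0]],
  ],
)

```text
time: 22.62
tool_pos: [540.6, -163.4, 50.2]
tcp_rot: [0.779, 1.53, 2.68]
contact_force: [-0.9, 1.9, 1.5]
grip_width: 0.1
```

```bash
python3 q.py
```

```text
local x,y -0.3 4.1 z 50.2 jaw 108.9 Fy 2.1 Fz 1.5 tilt [-0.036  0.018] t 22.62
```

Emit:
send_rows(
  commands=[
    [[0,0,-0.003,0,0],[0,0,-0.003,0,0]],
  ],
)

```text
time: 22.78
tool_pos: [543.6, -170.7, 51.4]
tcp_rot: [0.781, 1.533, 2.68]
contact_force: [-1.0, 0.5, 0.3]
grip_width: 0.6
```

```bash
python3 q.py; python3 st.py p13
```

```text
local x,y 0.1 -3.7 z 51.4 jaw 108.8 Fy 0.8 Fz 0.3 tilt [-0.034  0.017] t 22.78
jaw 108.8 pos [ 543.6 -170.7   51.4] F [-1.   0.5  0.3] tilt [-0.034  0.017 -0.999] arc corr [ 4.2 -9.9  4.3] t 22.7833
```

View pics/p13z.png

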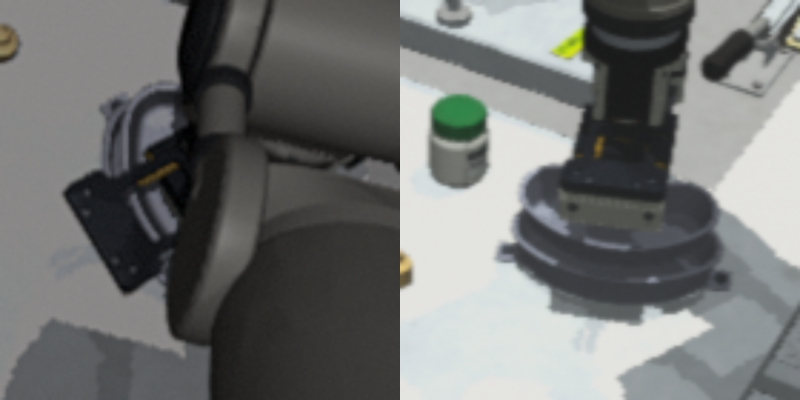

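Emit:
send_rows(
  commands=[
    [[0.003,0,0,0,0],[0.003,0,0,0,0],[0.001,0,0,0,0]],
  ],
)

```text
time: 23.13
tool_pos: [543.5, -171.1, 44.3]
tcp_rot: [0.781, 1.534, 2.679]
contact_force: [-0.4, 1.1, 0.8]
grip_width: 0.3
```

```bash
python3 q.py
```

```text
local x,y -0.1 -4.1 z 44.3 jaw 108.7 Fy 1.1 Fz 0.8 tilt [-0.033  0.016] t 23.13
```

Emit:
send_rows(
  commands=[
    [[0,0,0.003,0,0],[0,0,0.003,0,0]],
  ],
)

```text
time: 23.3
tool_pos: [541.1, -165.1, 43.6]
tcp_rot: [0.782, 1.533, 2.68]
contact_force: [-0.3, 2.2, -1.0]
grip_width: 0.5
```

```bash
python3 q.py
```

```text
local x,y -0.3 2.3 z 43.6 jaw 108.7 Fy 2.2 Fz -1.0 tilt [-0.034  0.017] t 23.3
```

Emit:
send_rows(
  commands=[
    [[0,0,0.003,0,0],[0,0,0.003,0,0]],
  ],
)

```text
time: 23.47
tool_pos: [538.6, -158.3, 43.3]
tcp_rot: [0.78, 1.532, 2.678]
contact_force: [-0.1, 0.9, -1.3]
grip_width: 0.6
```

```bash
python3 q.py;python3 st.py p14
```

```text
local x,y -0.4 9.6 z 43.3 jaw 108.7 Fy 0.9 Fz -1.3 tilt [-0.035  0.017] t 23.47
jaw 108.7 pos [ 538.6 -158.3   43.3] F [-0.1  0.9 -1.3] tilt [-0.035  0.017 -0.999] arc corr [ -4.3 -10.4  -8.8] t 23.4667
```

View pics/p14z.png

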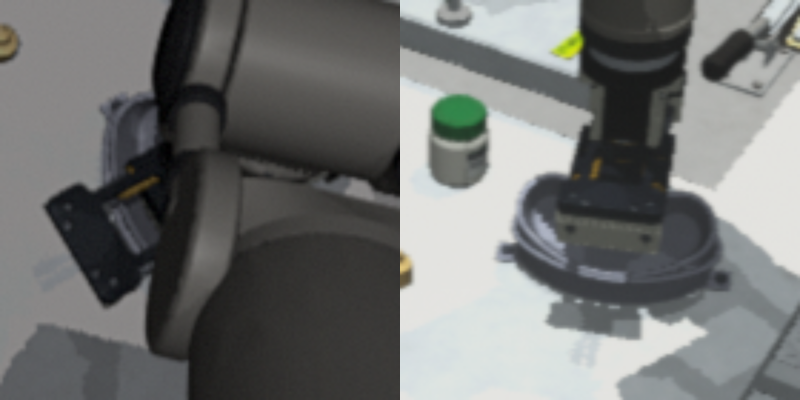

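Emit:
send_rows(
  commands=[
    [[0.003,0,0,0,0],[0.003,0,0,0,0],[0.002,0,0,0,0]],
  ],
)

```text
time: 23.82
tool_pos: [538.7, -157.4, 35.9]
tcp_rot: [0.766, 1.533, 2.665]
contact_force: [-2.0, 2.9, 1.7]
grip_width: 0.3
```

```bash
python3 q.py
```

```text
local x,y -0.0 10.4 z 35.9 jaw 108.8 Fy 3.5 Fz 1.7 tilt [-0.034  0.017] t 23.82
```

Emit:
send_rows(
  commands=[
    [[0.002,0,0,0,0],[0.002,0,0,0,0]],
  ],
)

```text
time: 23.98
tool_pos: [538.7, -157.3, 31.7]
tcp_rot: [0.761, 1.533, 2.661]
contact_force: [0.7, 2.8, 1.8]
grip_width: 0.5
```

```bash
python3 q.py
```

```text
local x,y 0.0 10.5 z 31.7 jaw 108.8 Fy 2.4 Fz 1.8 tilt [-0.033  0.017] t 23.98
```

Emit:
send_rows(
  commands=[
    [[0.003,0,0,0,0],[0.002,0,0,0,0]],
  ],
)

```text
time: 24.15
tool_pos: [538.6, -157.3, 26.2]
tcp_rot: [0.76, 1.534, 2.659]
contact_force: [0.0, 2.8, 2.2]
grip_width: 0.6
```

```bash
python3 q.py
```

```text
local x,y -0.1 10.6 z 26.2 jaw 108.8 Fy 2.6 Fz 2.2 tilt [-0.033  0.017] t 24.15
```

Emit:
send_rows(
  commands=[
    [[0.002,0,0,0,0],[0.002,0,0,0,0]],
  ],
)

```text
time: 24.32
tool_pos: [538.5, -157.3, 21.6]
tcp_rot: [0.762, 1.534, 2.661]
contact_force: [-0.1, 1.6, 2.3]
grip_width: 0.7
```

```bash
python3 q.py;python3 st.py p15
```

```text
local x,y -0.2 10.5 z 21.6 jaw 108.8 Fy 1.6 Fz 2.3 tilt [-0.033  0.017] t 24.32
jaw 108.8 pos [ 538.5 -157.3   21.6] F [-0.1  1.6  2.3] tilt [-0.033  0.017 -0.999] arc corr [-25.9  -9.6  -9.2] t 24.3167
```

View pics/p15z.png

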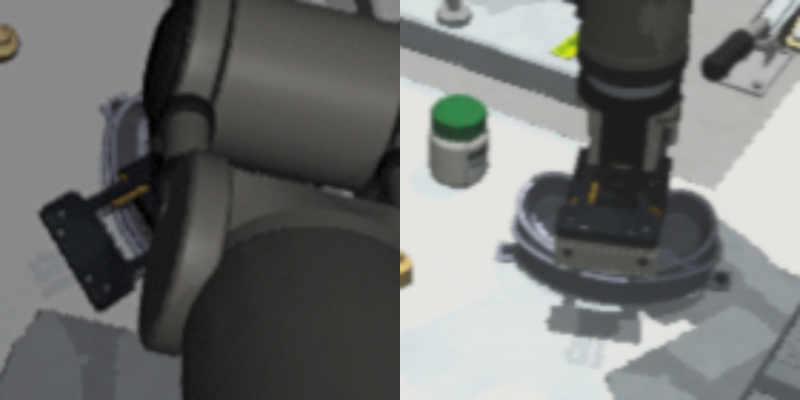

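Emit:
send_rows(
  commands=[
    [[0.003,0,0,0,0],[0.003,0,0,0,0]],
  ],
)

```text
time: 24.58
tool_pos: [539.2, -157.3, 19.7]
tcp_rot: [0.757, 1.536, 2.656]
contact_force: [-12.5, 9.4, 39.0]
grip_width: 0.6
```

Emit:
send_rows(
  commands=[
    [[0.002,0,0,0,0],[0.001,0,0,0,0]],
  ],
)

```text
time: 24.75
tool_pos: [539.3, -157.2, 20.9]
tcp_rot: [0.766, 1.539, 2.666]
contact_force: [-2.7, 2.4, 5.2]
grip_width: 0.4
```

```bash
python3 q.py;python3 st.py p16
```

```text
local x,y 0.7 10.4 z 20.9 jaw 108.8 Fy 3.1 Fz 5.2 tilt [-0.029  0.015] t 24.75
jaw 108.8 pos [ 539.3 -157.2   20.9] F [-2.7  2.4  5.2] tilt [-0.029  0.015 -0.999] arc corr [-26.5  -8.9  -9.1] t 24.75
```

View pics/p16z.png

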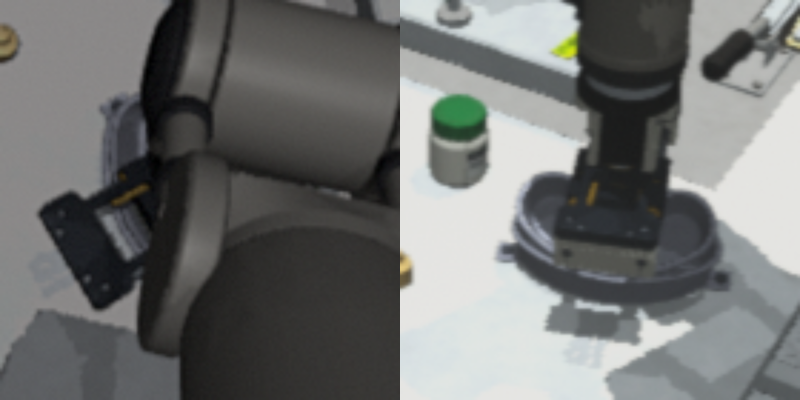

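Emit:
send_rows(
  commands=[
    [[-0.02,0,0,0,0],[-0.03,0,0,0,0],[-0.035,-0.02,0,0,0],[-0.03,-0.03,0,0,0],[-0.01,-0.02,0,0,0],[0,0,0,0,0]],
  ],
)

```text
time: 25.35
tool_pos: [609.6, -137.6, 147.8]
tcp_rot: [0.818, 1.536, 2.715]
contact_force: [-0.5, -0.2, -0.7]
grip_width: 0.5
```

```bash
python3 q.py;python3 st.py m13; python3 wz.py w7; python3 - <<'E'
import cv2
a=cv2.imread("pics/w7.png");cv2.imwrite("pics/w7z.png",cv2.resize(a[60:240,220:420],None,fx=3.3,fy=3.3,interpolation=cv2.INTER_CUBIC))
E
```

```text
local x,y 73.5 5.1 z 147.8 jaw 108.6 Fy -0.0 Fz -0.7 tilt [-0.032  0.014] t 25.35
jaw 108.6 pos [ 609.6 -137.6  147.8] F [-0.5 -0.2 -0.7] tilt [-0.032  0.014 -0.999] arc corr [102.2  60.8  -8.2] t 25.35
off 191 53 cam [ 545. -162.  305.]
```

View pics/w7z.png

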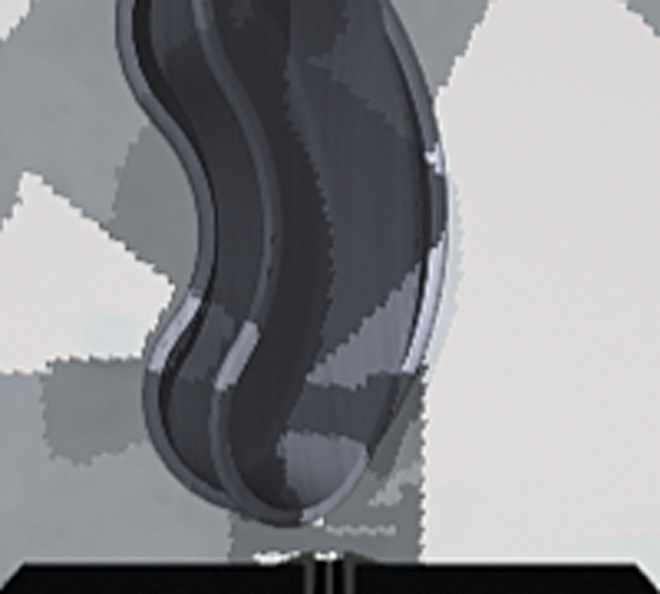

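View pics/m13z.png

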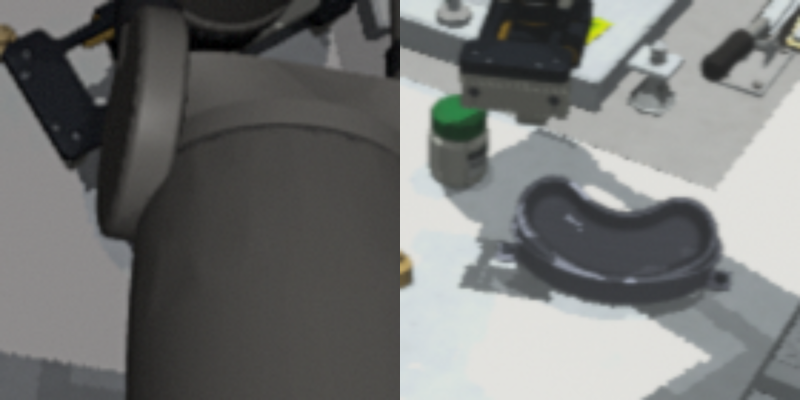

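Emit:
send_rows(
  commands=[
    [[0,0.025,0.006,0,0],[0.01,0.03,0.006,0,0],[0.02,0.018,0.004,0,0],[0.025,0.002,0,0,0],[0.025,0,0,0,0],[0.01,0,0,0,0],[0,0,0,0,0]],
  ],
)

```text
time: 26.08
tool_pos: [508.1, -145.9, 45.8]
tcp_rot: [0.884, 1.509, 2.775]
contact_force: [-0.4, 0.7, 0.5]
grip_width: 0.6
```

```bash
python3 q.py
```

```text
local x,y -24.9 31.6 z 45.8 jaw 108.3 Fy 0.8 Fz 0.5 tilt [-0.058  0.022] t 26.08
```

Emit:
send_rows(
  commands=[
    [[-0.003,-0.012,-0.003,0,0],[0,-0.012,-0.003,0,0],[0,-0.001,-0.004,0,0],[0,0,-0.004,0,0]],
  ],
)

```text
time: 26.42
tool_pos: [530.7, -151.4, 44.1]
tcp_rot: [0.888, 1.497, 2.777]
contact_force: [1.0, 0.2, 0.7]
grip_width: 0.0
```

```bash
python3 q.py
```

```text
local x,y -5.5 18.8 z 44.1 jaw 108.2 Fy -0.1 Fz 0.7 tilt [-0.069  0.026] t 26.42
```

Emit:
send_rows(
  commands=[
    [[-0.003,-0.002,-0.005,0,0],[-0.002,-0.002,-0.005,0,0],[0,-0.001,-0.005,0,0],[0,0,-0.004,0,0]],
  ],
)

```text
time: 26.75
tool_pos: [540.2, -169.7, 49.0]
tcp_rot: [0.884, 1.494, 2.772]
contact_force: [0.6, 1.0, 1.2]
grip_width: 0.5
```

```bash
python3 q.py
```

```text
local x,y -2.7 -1.7 z 49.0 jaw 108.1 Fy 0.7 Fz 1.2 tilt [-0.071  0.028] t 26.75
```

Emit:
send_rows(
  commands=[
    [[0.001,-0.001,-0.003,0,0],[0.002,-0.001,-0.001,0,0],[0.002,0,0,0,0],[0,0,0,0,0]],
  ],
)

```text
time: 27.08
tool_pos: [543.5, -174.6, 43.6]
tcp_rot: [0.886, 1.496, 2.772]
contact_force: [0.7, 1.2, 1.1]
grip_width: 0.3
```

```bash
python3 q.py; python3 st.py p17
```

```text
local x,y -1.3 -7.4 z 43.6 jaw 108.0 Fy 0.9 Fz 1.1 tilt [-0.07   0.027] t 27.08
jaw 108.0 pos [ 543.5 -174.6   43.6] F [0.7 1.2 1.1] tilt [-0.07   0.027 -0.997] arc corr [ -3.7 -10.8   8.2] t 27.0833
```

View pics/p17z.png

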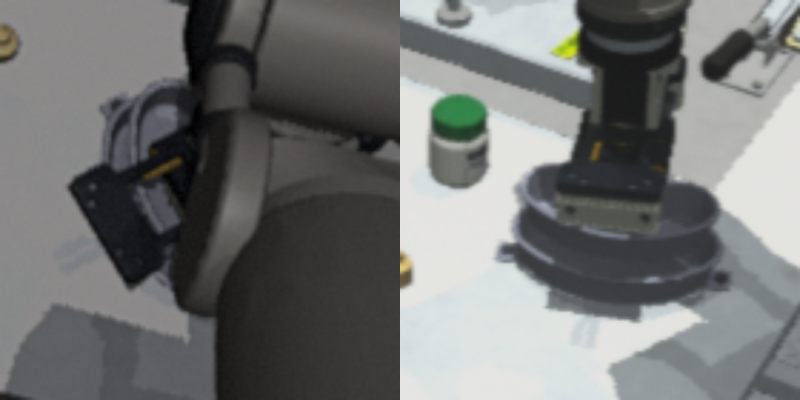

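Emit:
send_rows(
  commands=[
    [[0,0,0,0,0.02],[0,0,0,0,0.02],[0,0,0,0,0.02],[0,0,0,0,0.02]],
  ],
)

```text
time: 27.52
tool_pos: [543.2, -173.7, 43.8]
tcp_rot: [0.888, 1.495, 2.776]
contact_force: [-0.7, 0.4, 0.2]
grip_width: 12.5
```

```bash
python3 q.py; python3 st.py p18
```

```text
local x,y -1.3 -6.4 z 43.8 jaw 108.1 Fy 0.6 Fz 0.2 tilt [-0.071  0.027] t 27.52
jaw 108.1 pos [ 543.2 -173.7   43.8] F [-0.7  0.4  0.2] tilt [-0.071  0.027 -0.997] arc corr [ -3.5 -10.9   7.2] t 27.5167
```

View pics/p18z.png

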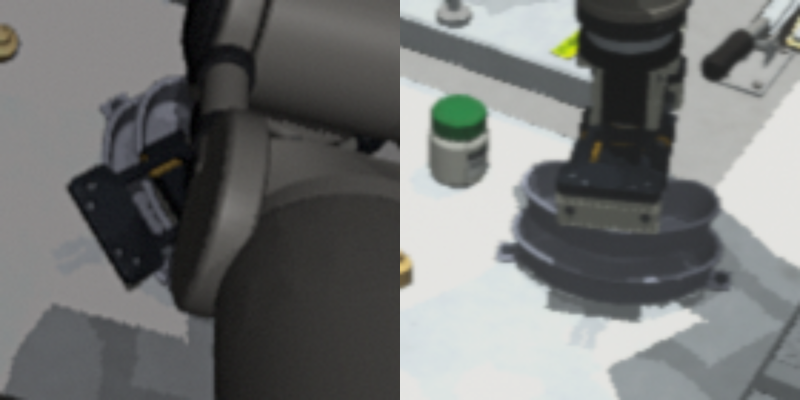

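Emit:
send_rows(
  commands=[
    [[0,0,0,0,0.03],[0,0,0,0,0.03],[0,0,0,0,0.03]],
  ],
)

```text
time: 27.87
tool_pos: [543.2, -173.7, 43.8]
tcp_rot: [0.885, 1.495, 2.773]
contact_force: [-1.0, 1.7, 0.6]
grip_width: 12.7
```

```bash
python3 q.py; python3 st.py p19
```

```text
local x,y -1.3 -6.5 z 43.8 jaw 108.1 Fy 1.9 Fz 0.6 tilt [-0.071  0.027] t 27.87
jaw 108.1 pos [ 543.2 -173.7   43.8] F [-1.   1.7  0.6] tilt [-0.071  0.027 -0.997] arc corr [ -3.5 -10.9   7.3] t 27.8667
```

View pics/p19z.png

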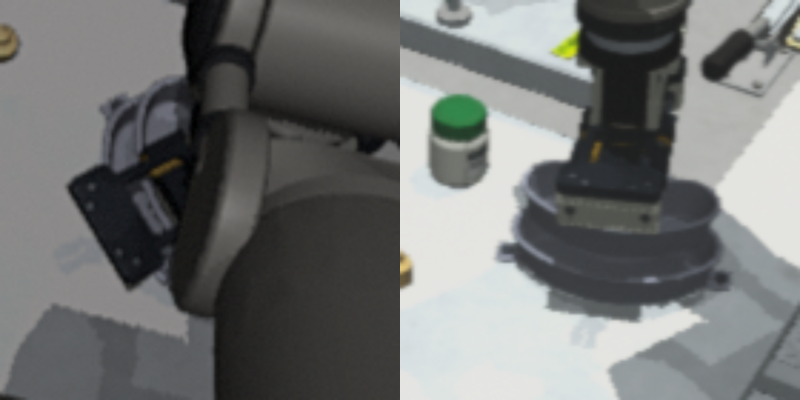

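Emit:
send_rows(
  commands=[
    [[0,-0.001,0.003,-0.8,0.03],[0,0,0.003,-0.8,0.03],[0,0,0.003,0,0.03],[0,0,0.003,0,0.03],[0,0,0,0,0.03]],
  ],
)

```text
time: 28.38
tool_pos: [539.7, -161.5, 43.3]
tcp_rot: [0.863, 1.495, 2.782]
contact_force: [-0.6, 0.3, -2.6]
grip_width: 12.3
```

```bash
python3 q.py; python3 st.py p20
```

```text
local x,y -0.5 6.2 z 43.3 jaw 109.8 Fy 0.5 Fz -2.6 tilt [-0.071  0.027] t 28.38
jaw 109.8 pos [ 539.7 -161.5   43.3] F [-0.6  0.3 -2.6] tilt [-0.071  0.027 -0.997] arc corr [ -4.6 -10.2  -5.4] t 28.3833
```

View pics/p20z.png

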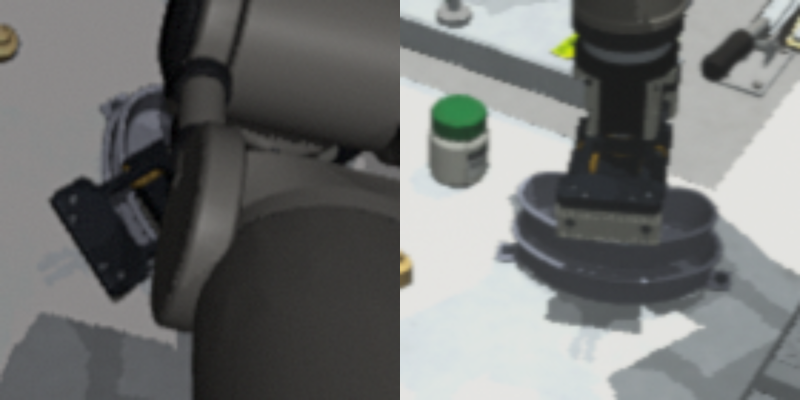

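Emit:
send_rows(
  commands=[
    [[0.001,-0.0005,0.002,0,0.03],[0.003,0,0.0005,0,0.03],[0.003,0,0,0,0.03],[0.003,0,0,0,0.03]],
  ],
)

```text
time: 28.82
tool_pos: [539.2, -159.2, 33.1]
tcp_rot: [0.868, 1.496, 2.786]
contact_force: [-0.7, -0.2, -2.4]
grip_width: 12.6
```

```bash
python3 q.py
```

```text
local x,y -0.1 8.6 z 33.1 jaw 109.8 Fy 0.1 Fz -2.4 tilt [-0.07   0.026] t 28.82
```

Going in freely with the tray's weight only. Continue down.

Emit:
send_rows(
  commands=[
    [[0.004,0,0,0,0.03],[0.004,0,0,0,0.03],[0.003,0,0,0,0.03]],
  ],
)

```text
time: 29.07
tool_pos: [538.1, -158.9, 20.6]
tcp_rot: [0.868, 1.496, 2.786]
contact_force: [0.1, 0.1, -2.0]
grip_width: 12.3
```

```bash
python3 q.py; python3 st.py p21
```

```text
local x,y -1.0 9.2 z 20.6 jaw 109.8 Fy 0.1 Fz -2.0 tilt [-0.07   0.026] t 29.07
jaw 109.8 pos [ 538.1 -158.9   20.6] F [ 0.1  0.1 -2. ] tilt [-0.07   0.026 -0.997] arc corr [-27.4  -9.4  -7.3] t 29.0667
```

View pics/p21z.png

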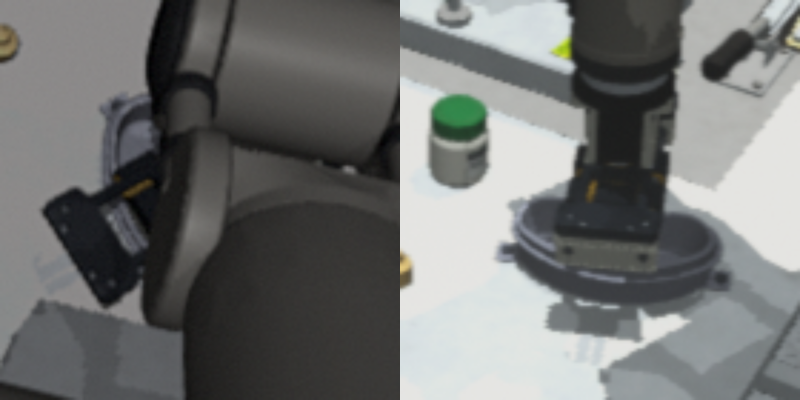

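Emit:
send_rows(
  commands=[
    [[0.003,-0.001,0,0,0.03],[0.003,0,0,0,0.03],[0.001,0,0,0,0.03]],
  ],
)

```text
time: 29.42
tool_pos: [538.1, -159.1, 13.4]
tcp_rot: [0.882, 1.495, 2.8]
contact_force: [-1.3, -0.7, -2.3]
grip_width: 12.2
```

```bash
python3 q.py
```

```text
local x,y -1.1 9.0 z 13.4 jaw 109.8 Fy -0.2 Fz -2.3 tilt [-0.071  0.025] t 29.42
```

Release (close fingers), then rise and look.

Emit:
send_rows(
  commands=[
    [[0.001,0,0,0,0.0],[0,0,0,0,0.0],[0,0,0,0,0.0],[-0.02,0,0,0,0],[-0.03,0,0,0,0],[-0.035,-0.01,0,0,0],[-0.035,-0.02,0,0,0],[-0.03,-0.02,0,0,0],[0,0,0,0,0]],
  ],
)

```text
time: 30.17
tool_pos: [597.6, -144.4, 165.2]
tcp_rot: [0.839, 1.494, 2.756]
contact_force: [-0.5, 0.3, 0.4]
grip_width: 0.6
```

```bash
python3 q.py; python3 st.py m14; python3 wz.py w8;python3 - <<'E'
import cv2
a=cv2.imread("pics/w8.png");cv2.imwrite("pics/w8z.png",cv2.resize(a[0:240,180:460],None,fx=2.5,fy=2.5,interpolation=cv2.INTER_CUBIC))
E
```

```text
local x,y 59.8 2.8 z 165.2 jaw 109.7 Fy 0.5 Fz 0.4 tilt [-0.071  0.029] t 30.17
jaw 109.7 pos [ 597.6 -144.4  165.2] F [-0.5  0.3  0.4] tilt [-0.071  0.029 -0.997] arc corr [120.6  43.   -8.2] t 30.1667
off 191 72 cam [ 540. -172.  322.]
```

View pics/w8z.png

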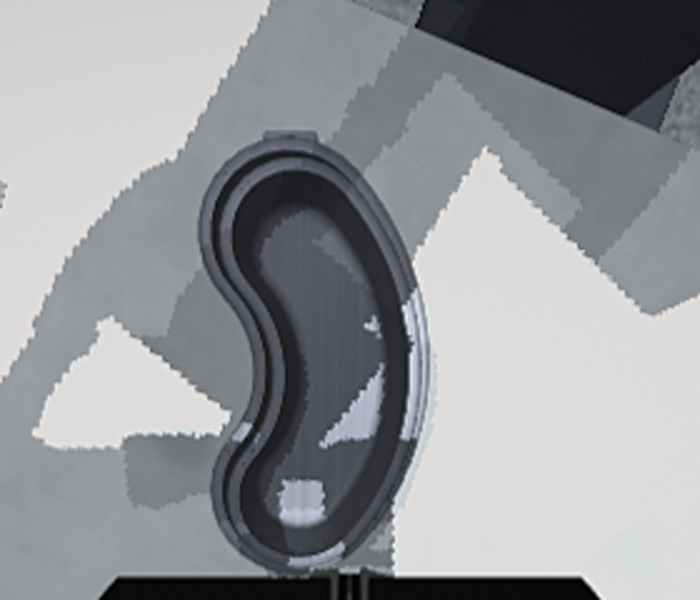

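View pics/m14z.png

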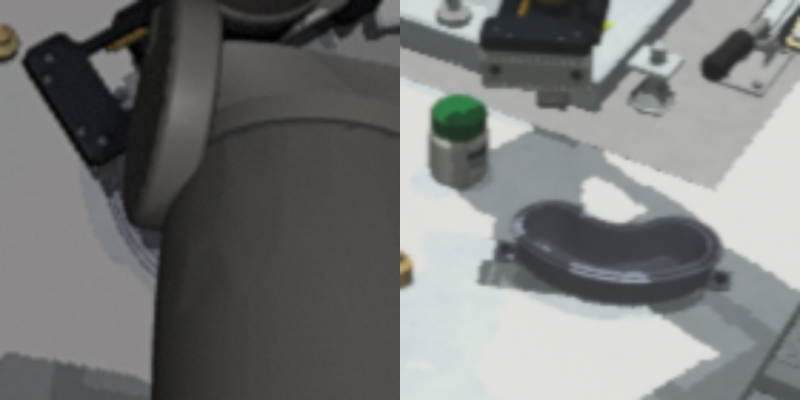

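Emit:
send_rows(
  commands=[
    [[0,-0.011,0.033,1,0.05],[0,-0.011,0.033,1,0.05],[0,-0.011,0.033,1,0.05],[0,-0.011,0.033,1,0.05],[0,-0.011,0.033,1,0.05],[0,-0.011,0.033,1,0.05],[0,-0.011,0.033,1,0.05],[0,-0.011,0.033,1,0.05],[0,-0.011,0.033,1,0.05],[0,0,0,0,0.05]],
  ],
)

```text
time: 31.15
tool_pos: [594.0, 175.1, 147.6]
tcp_rot: [1.115, 1.445, 2.852]
contact_force: [0.2, -0.2, -0.1]
grip_width: 50.2
```

```bash
python3 - <<'E'
from h import *
o=monitor.get_obs();print(goal(o,(594,205,170),96),o["tool_pos"],axes(o)[:,0],o['joint_positions'].round(2),o['time'])
K,W=load("w8")
A=endfit(K,W,[(232,235),(240,200),(265,178),(300,172),(335,182)],2.5,(180,0),38,24.5)
B=endfit(K,W,[(240,500),(255,530),(285,550),(320,548)],2.5,(180,0),38,24.5)
pose(A,B)
im,K,W,o=shot("wrist","w9")
E
```

```text
(array([-21.2,  -2.5,  30.7]), np.float64(3.4), np.float64(99.4)) [593.99076979 175.06443644 147.57003116] [-0.12056527  0.03588143 -0.99205672] [ 0.14  0.64  1.25  0.05  1.36 -1.62] 31.15
  centre [ 500.  -189.8] rms 0.48 free r [ 500.5 -189.3   25.1]
  centre [ 591.9 -156.8] rms 0.23 free r [ 591.7 -156.7   24.7]
ends mid [ 545.9 -173.3] len 97.7 angle deg 19.8 centre [ 542.5 -163.6]
```

View pics/w9.png

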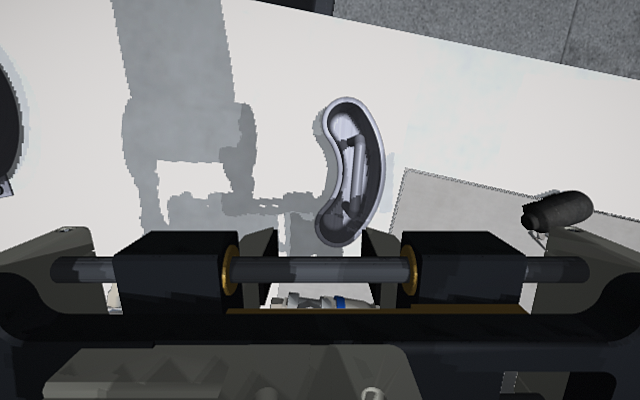

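Emit:
send_rows(
  commands=[
    [[-0.005,0,0.008,1,0.05],[-0.005,0,0.008,1,0.05],[-0.005,0,0.008,1,0.05],[0,0,0,0,0.05]],
  ],
)

```text
time: 31.53
tool_pos: [587.4, 191.4, 156.5]
tcp_rot: [1.242, 1.431, 2.924]
contact_force: [-0.2, -0.3, -0.1]
grip_width: 49.7
```

```bash
python3 - <<'E'
from h import *
o=monitor.get_obs();print(goal(o,(594,205,170),96),o["tool_pos"],axes(o)[:,0],o['joint_positions'].round(3),o['time'])
K,W=load("w9");im=cv2.imread("pics/w9.png")
cv2.imwrite("pics/w9z.png",cv2.resize(im[85:255,290:420],None,fx=3.5,fy=3.5,interpolation=cv2.INTER_CUBIC))
E
```

```text
(array([-13.8,  -6.2,  13.4]), np.float64(0.2), np.float64(96.2)) [587.42040841 191.42744889 156.53739421] [-0.13588269  0.03008601 -0.99026801] [ 0.164  0.642  1.23   0.053  1.4   -1.53 ] 31.5333
```

View pics/w9z.png

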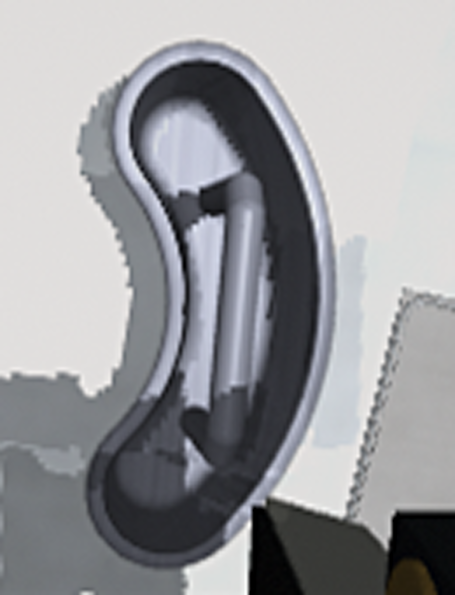

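Emit:
send_rows(
  commands=[
    [[0,0,0,-1,0.05],[0,0,0,-1,0.05],[0,0,0,0,0.05]],
  ],
)

```text
time: 31.78
tool_pos: [586.0, 187.4, 153.6]
tcp_rot: [1.224, 1.427, 2.943]
contact_force: [-0.3, 0.2, 0.5]
grip_width: 49.9
```

```bash
python3 - <<'E'
from h import *
o=monitor.get_obs();print(goal(o,(594,205,170),96),o["tool_pos"],axes(o)[:,0],o['joint_positions'].round(3),o['time'])
K,W=load("w9")
of=(290,85);s=3.5
A=endfit(K,W,[(115,130),(130,85),(160,55),(200,42),(240,52)],s,of,35,21.5)
B=endfit(K,W,[(88,500),(100,535),(130,560),(165,566),(200,552)],s,of,35,21.5)
pose(A,B)
H=onplane(K,W,np.array([(250,180),(228,445)])/s+of,60);print(H.round(1),H.mean(0),np.degrees(np.arctan2(*(H[1]-H[0])[[1,0]])))
E
```

```text
(array([-16.8,  -8.3,  17.1]), np.float64(2.3), np.float64(98.3)) [585.97831757 187.37054284 153.63302572] [-0.14095665  0.02840873 -0.98960809] [ 0.159  0.643  1.236  0.051  1.398 -1.572] 31.7833
  centre [504.  193.8] rms 0.64 free r [506.2 195.7  23.9]
  centre [606.5 201.7] rms 0.29 free r [607.7 201.4  20.5]
ends mid [555.2 197.8] len 102.9 angle deg 4.4 centre [554.5 208. ]
[[518.5 206.   60. ]
 [585.7 212.8  60. ]] [552.06458047 209.39721512  60.        ] 5.752209720555478
```

```bash
cat > g.py <<'E'
from h import *
import sys
x,y,z,j=map(float,sys.argv[1:5])
o=monitor.get_obs();a=axes(o)[:,0]
print("shift/turn",goal(o,(x,y,z),j),"pos",o["tool_pos"].round(1),"grasp",(o["tool_pos"]-19*a).round(1),"lean",a[:2].round(3),"F",o["contact_force"].round(1),"w",o["grip_width"].round(1),"t",round(o["time"],2))
E
python3 g.py 550.3 209.2 85 95
```

```text
Traceback (most recent call last):
  File "g.py", line 5, in <module>
    print("shift/turn",goal(o,(x,y,z),j),"pos",o["tool_pos"].round(1),"grasp",(o["tool_pos"]-19*a).round(1),"lean",a[:2].round(3),"F",o["contact_force"].round(1),"w",o["grip_width"].round(1),"t",round(o["time"],2))
                                                                                                                                                                      ^^^^^^^^^^^^^^^^^^^^^
AttributeError: 'float' object has no attribute 'round'
```

```bash
sed -i 's/o\["grip_width"\].round(1)/round(float(o["grip_width"]),1)/' g.py; python3 g.py 550.3 209.2 85 95
```

```text
shift/turn (array([73.6, 22.4, 23.4]), np.float64(3.3), np.float64(98.3)) pos [586.  187.4 153.6] grasp [588.7 186.8 172.4] lean [-0.141  0.028] F [-0.3  0.2  0.5] w 49.9 t 31.78
```

Emit:
send_rows(
  commands=[
    [[0.012,0.004,0.004,0.7,0.05],[0.012,0.004,0.004,0.7,0.05],[0.012,0.004,0.004,0.7,0.05],[0.012,0.004,0.004,0.7,0.05],[0.012,0.003,0.004,0.5,0.05],[0,0,0,0,0.05]],
  ],
)

```text
time: 32.28
tool_pos: [555.5, 201.2, 93.9]
tcp_rot: [1.294, 1.426, 2.949]
contact_force: [-0.5, -0.4, 0.2]
grip_width: 49.9
```

```bash
python3 g.py 550.3 209.2 85 95
```

```text
shift/turn (array([9.8, 3.2, 8.1]), np.float64(-0.3), np.float64(94.7)) pos [555.5 201.2  93.9] grasp [558.2 200.7 112.7] lean [-0.142  0.028] F [-0.5 -0.4  0.2] w 49.9 t 32.28
```

Emit:
send_rows(
  commands=[
    [[0.003,0.001,0.003,0,0.05],[0.003,0.001,0.003,0,0.05],[0.002,0.001,0.002,0,0.05],[0,0,0,0,0.05]],
  ],
)

```text
time: 32.62
tool_pos: [551.6, 208.0, 86.8]
tcp_rot: [1.292, 1.426, 2.948]
contact_force: [-0.6, -0.3, -0.7]
grip_width: 50.0
```

```bash
python3 g.py 550.3 209.2 39.2 95; python3 -c "
from h import *
im,K,W,o=shot('wrist','w10')
print(proj(K,W,[(553,208.7,58)]))
im,K,W,o=shot('scene','g1');cv2.imwrite('pics/g1z.png',cv2.resize(im[150:350,220:400],None,fx=3,fy=3))"
```

```text
shift/turn (array([47.3, -5.5, -0.6]), np.float64(-0.3), np.float64(94.7)) pos [551.6 208.   86.8] grasp [554.2 207.5 105.6] lean [-0.141  0.028] F [-0.6 -0.3 -0.7] w 50.0 t 32.62
[[317.04262411 235.04958251]]
```

View pics/w10.png

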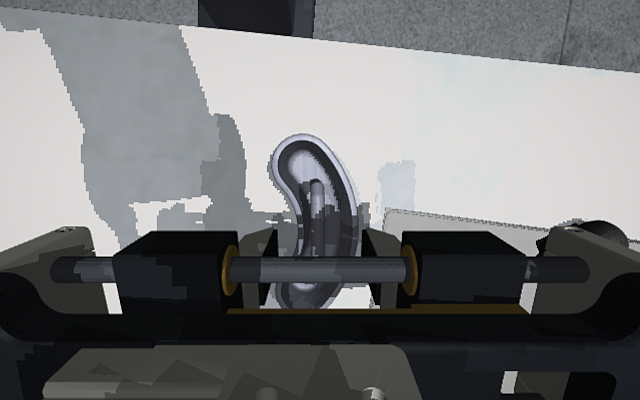

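View pics/g1z.png

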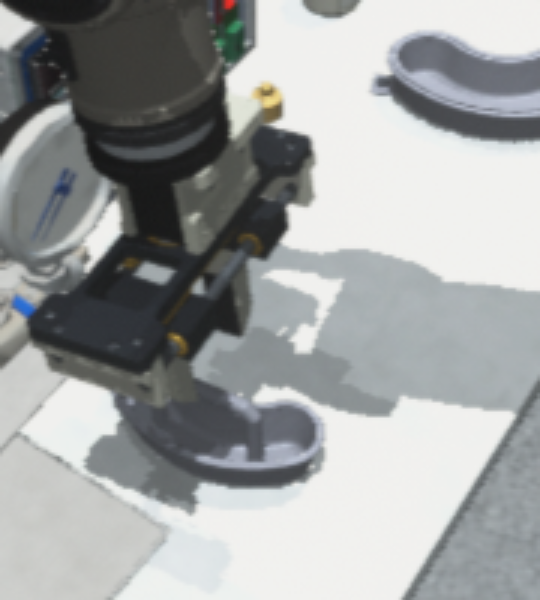

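Emit:
send_rows(
  commands=[
    [[0.009,-0.001,0,0,0.05],[0.009,-0.001,0,0,0.05],[0.009,-0.001,0,0,0.05],[0.009,-0.001,0,0,0.05],[0.006,-0.001,0,0,0.05],[0,0,0,0,0.05]],
  ],
)

```text
time: 33.22
tool_pos: [551.6, 209.2, 40.8]
tcp_rot: [1.289, 1.429, 2.945]
contact_force: [-0.3, -0.4, 1.0]
grip_width: 50.0
```

```bash
python3 g.py 550.3 209.2 39.2 95
```

```text
shift/turn (array([1.8, 1.1, 0. ]), np.float64(-0.3), np.float64(94.7)) pos [551.6 209.2  40.8] grasp [554.2 208.7  59.6] lean [-0.139  0.028] F [-0.3 -0.4  1. ] w 50.0 t 33.22
```

Close on the bar.

Emit:
send_rows(
  commands=[
    [[0.0015,0.001,0,0,0.0],[0,0,0,0,0.0],[0,0,0,0,0.0],[0,0,0,0,0.0],[0,0,0,0,0.0],[0,0,0,0,0.0]],
  ],
)

```text
time: 33.72
tool_pos: [550.4, 209.2, 39.2]
tcp_rot: [1.289, 1.428, 2.945]
contact_force: [-0.2, -1.1, -0.6]
grip_width: 15.1
```

```bash
python3 g.py 550.3 209.2 39.2 95
```

```text
shift/turn (array([ 0.1,  0.1, -0. ]), np.float64(-0.3), np.float64(94.7)) pos [550.4 209.2  39.2] grasp [553.1 208.7  58. ] lean [-0.139  0.028] F [-0.2 -1.1 -0.6] w 15.1 t 33.72
```

Emit:
send_rows(
  commands=[
    [[0,0,0,0,0.0],[0,0,0,0,0.0],[0,0,0,0,0.0]],
  ],
)

```text
time: 33.97
tool_pos: [550.5, 209.1, 39.6]
tcp_rot: [1.289, 1.429, 2.945]
contact_force: [0.4, 0.1, -1.9]
grip_width: 9.2
```

Emit:
send_rows(
  commands=[
    [[-0.005,0,0,0,0.0],[-0.01,0,0,0,0.0],[-0.015,0,0,0,0.0],[-0.015,0,0,0,0],[-0.015,0,0,0,0],[-0.01,0,0,0,0],[0,0,0,0,0]],
  ],
)

```text
time: 34.55
tool_pos: [560.2, 206.8, 113.9]
tcp_rot: [1.298, 1.426, 2.953]
contact_force: [-0.3, 0.6, -2.8]
grip_width: 8.6
```

```bash
python3 g.py 550.3 209.2 39.2 95; python3 -c "
from h import *
im,K,W,o=shot('scene','g2');cv2.imwrite('pics/g2z.png',cv2.resize(im[130:330,220:400],None,fx=3,fy=3))"
```

```text
shift/turn (array([75.4, -0.8,  0.2]), np.float64(-0.3), np.float64(94.7)) pos [560.2 206.8 113.9] grasp [562.9 206.3 132.7] lean [-0.141  0.027] F [-0.3  0.6 -2.8] w 8.6 t 34.55
```

View pics/g2z.png

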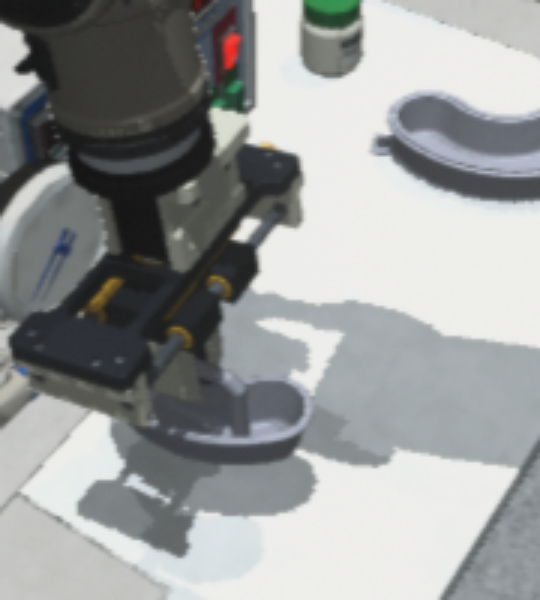

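Emit:
send_rows(
  commands=[
    [[-0.001,0.002,-0.012,-1,0],[-0.001,0.002,-0.024,-1,0],[-0.001,0.002,-0.026,-1,0],[-0.001,0.002,-0.026,-1,0],[-0.001,0,-0.026,-1,0],[-0.001,0,-0.026,-1,0],[-0.001,0,-0.026,-1,0],[-0.001,0,-0.026,-1,0],[-0.001,0,-0.026,-1,0],[-0.001,0,-0.026,-1,0]],
  ],
)

```text
time: 35.43
tool_pos: [589.7, -37.4, 105.8]
tcp_rot: [1.108, 1.414, 2.956]
contact_force: [1.1, 0.9, -2.1]
grip_width: 9.1
```

```bash
python3 g.py 539.5 -165 100 109.8
```

```text
shift/turn (array([   9.7,   82.1, -109.5]), np.float64(-4.2), np.float64(105.6)) pos [589.7 -37.4 105.8] grasp [592.7 -37.9 124.6] lean [-0.153  0.029] F [ 1.1  0.9 -2.1] w 9.1 t 35.43
```

Emit:
send_rows(
  commands=[
    [[-0.001,0.015,-0.019,-0.8,0],[-0.001,0.015,-0.019,-0.8,0],[-0.001,0.015,-0.019,-0.8,0],[-0.001,0.015,-0.017,-0.8,0],[-0.001,0.008,-0.01,-0.5,0],[0,0,0,0,0]],
  ],
)

```text
time: 35.93
tool_pos: [547.0, -147.5, 108.7]
tcp_rot: [1.04, 1.407, 2.952]
contact_force: [-1.0, 1.0, -2.2]
grip_width: 8.6
```

```bash
python3 g.py 539.5 -165 100 109.8
```

```text
shift/turn (array([  9.3,  11.7, -14.7]), np.float64(-0.6), np.float64(109.2)) pos [ 547.  -147.5  108.7] grasp [ 550.1 -148.1  127.5] lean [-0.16   0.031] F [-1.   1.  -2.2] w 8.6 t 35.93
```

Emit:
send_rows(
  commands=[
    [[0.002,0.004,-0.005,-0.3,0],[0.002,0.004,-0.005,-0.3,0],[0.002,0.003,-0.004,0,0],[0,0,0,0,0]],
  ],
)

```text
time: 36.27
tool_pos: [539.4, -163.8, 101.1]
tcp_rot: [1.02, 1.404, 2.943]
contact_force: [-0.7, -0.3, -4.0]
grip_width: 8.6
```

```bash
python3 g.py 539.2 -164.9 80 109.8;  python3 -c "
from h import *
im,K,W,o=shot('scene','g3');b=cv2.resize(im[90:220,320:450],None,fx=3,fy=3)
im,K,W,o=shot('wrist','w11');cv2.imwrite('pics/g3z.png',b)"
```

```text
shift/turn (array([20.8, -2.4, -2.8]), np.float64(0.0), np.float64(109.8)) pos [ 539.4 -163.8  101.1] grasp [ 542.5 -164.4  119.8] lean [-0.163  0.033] F [-0.7 -0.3 -4. ] w 8.6 t 36.27
```

View pics/g3z.png

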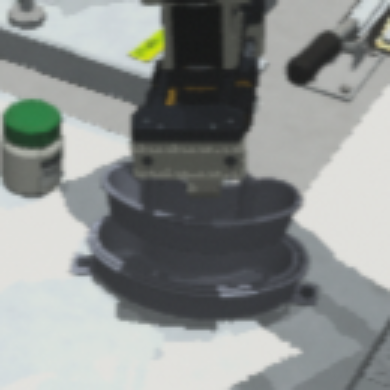

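View pics/w11.png

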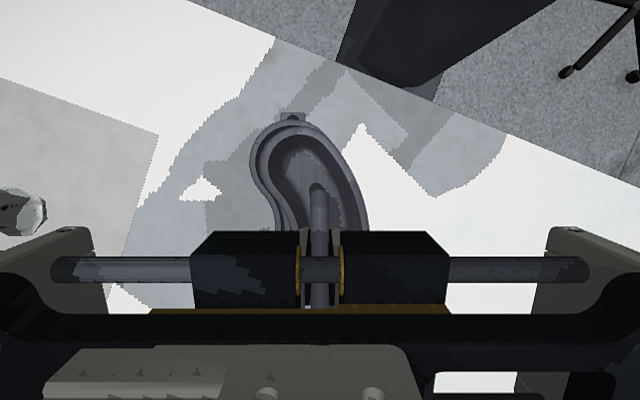

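```bash
python3 -c "
import cv2
a=cv2.imread('pics/w11.png');cv2.imwrite('pics/w11z.png',cv2.resize(a[105:240,235:385],None,fx=4.4,fy=4.4,interpolation=cv2.INTER_CUBIC))"
```

```text
(no output)
```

View pics/w11z.png

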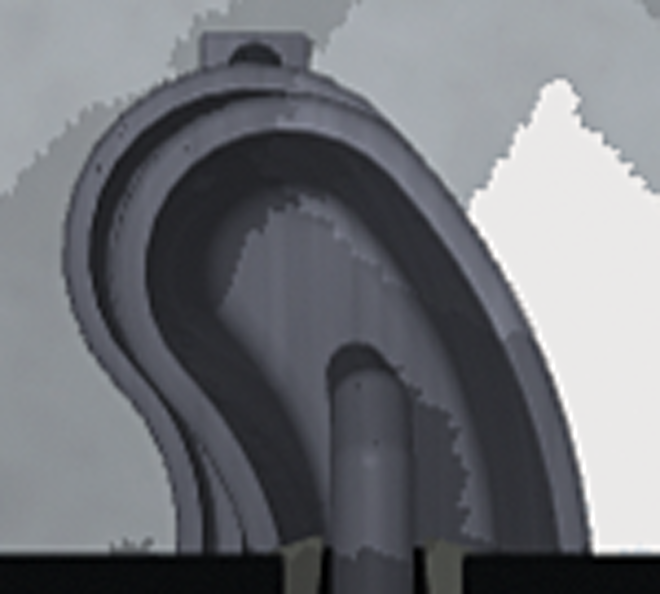

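```bash
python3 -c "
from h import *
K,W=load('w11');s=4.4;of=(235,105)
endfit(K,W,[(65,250),(75,190),(105,135),(150,95),(200,75)],s,of,35,32.5)
for z in (95,100): endfit(K,W,[(148,260),(160,215),(190,165),(235,138),(290,130)],s,of,z,19)
print(W[:3,3])
"; cat >> g.py <<'E'
E
```

```text
centre [ 498.8 -195. ] rms 0.05 free r [ 498.9 -194.8   32.7]
  centre [ 499.5 -187.9] rms 0.18 free r [ 499.1 -188.7   18.3]
  centre [ 499.8 -187.5] rms 0.22 free r [ 499.1 -188.8   17.7]
[ 499.81323842 -191.91949564  266.79483188]
```

```bash
python3 g.py 539.4 -164.9 60 109.8
```

```text
shift/turn (array([40.9, -4.8, -5.2]), np.float64(0.0), np.float64(109.8)) pos [ 539.8 -163.1  101.4] grasp [ 542.9 -163.7  120.2] lean [-0.162  0.033] F [-0.4 -0.2 -2.5] w 9.2 t 36.37
```

Emit:
send_rows(
  commands=[
    [[0.007,-0.001,-0.001,0,0],[0.008,-0.001,-0.001,0,0],[0.008,-0.001,-0.001,0,0],[0.008,-0.001,-0.001,0,0],[0.005,0,-0.001,0,0]],
  ],
)

```text
time: 36.78
tool_pos: [540.9, -163.4, 62.3]
tcp_rot: [1.018, 1.407, 2.944]
contact_force: [0.6, -0.1, -2.3]
grip_width: 8.8
```

```bash
python3 g.py 539.4 -164.9 45.3 109.8; python3 st.py g4
```

```text
shift/turn (array([17. , -0.5, -2.4]), np.float64(0.2), np.float64(110.0)) pos [ 540.9 -163.4   62.3] grasp [ 543.9 -164.    81.1] lean [-0.16   0.032] F [ 0.6 -0.1 -2.3] w 8.8 t 36.78
jaw 110.0 pos [ 540.9 -163.4   62.3] F [ 0.6 -0.1 -2.3] tilt [-0.16   0.032 -0.987] arc corr [ 13.5 -11.9  -4.7] t 36.7833
```

View pics/g4z.png

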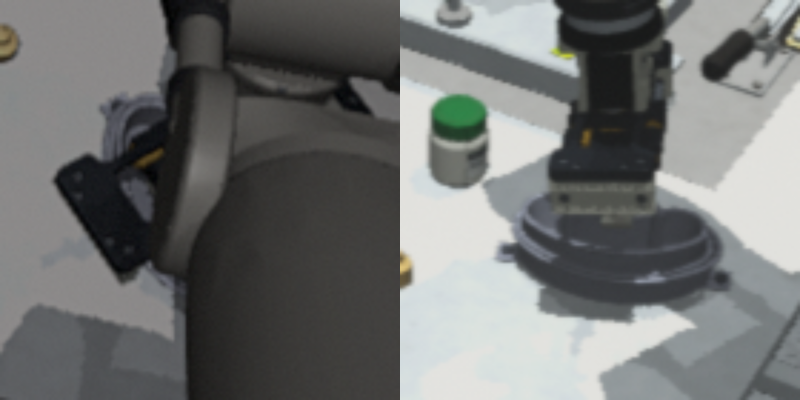

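Inside and free (only weight on the wrist). Continue down in steps.

Emit:
send_rows(
  commands=[
    [[0.004,0,-0.0008,0,0],[0.004,0,-0.0008,0,0],[0.003,0,-0.0005,0,0]],
  ],
)

```text
time: 37.13
tool_pos: [539.9, -165.5, 51.1]
tcp_rot: [1.019, 1.407, 2.945]
contact_force: [0.8, 0.2, -2.9]
grip_width: 8.5
```

```bash
python3 g.py 539.4 -164.9 45.3 109.8
```

```text
shift/turn (array([ 5.8, -0.5,  0.2]), np.float64(0.2), np.float64(110.0)) pos [ 539.9 -165.5   51.1] grasp [ 543.  -166.1   69.8] lean [-0.159  0.032] F [ 0.8  0.2 -2.9] w 8.5 t 37.13
```

Emit:
send_rows(
  commands=[
    [[0.002,0,0,0,0],[0.001,0,0,0,0]],
  ],
)

```text
time: 37.3
tool_pos: [539.3, -165.6, 47.5]
tcp_rot: [1.019, 1.407, 2.944]
contact_force: [0.6, -0.7, -2.8]
grip_width: 8.7
```

```bash
python3 g.py 539.4 -164.9 45.3 109.8; python3 st.py g5
```

```text
shift/turn (array([ 2.2, -0.7,  0.4]), np.float64(0.2), np.float64(110.0)) pos [ 539.3 -165.6   47.5] grasp [ 542.3 -166.2   66.2] lean [-0.16   0.032] F [ 0.6 -0.7 -2.8] w 8.7 t 37.3
jaw 110.0 pos [ 539.3 -165.6   47.5] F [ 0.6 -0.7 -2.8] tilt [-0.16   0.032 -0.987] arc corr [ -1.4 -12.1  -1.9] t 37.3
```

View pics/g5z.png

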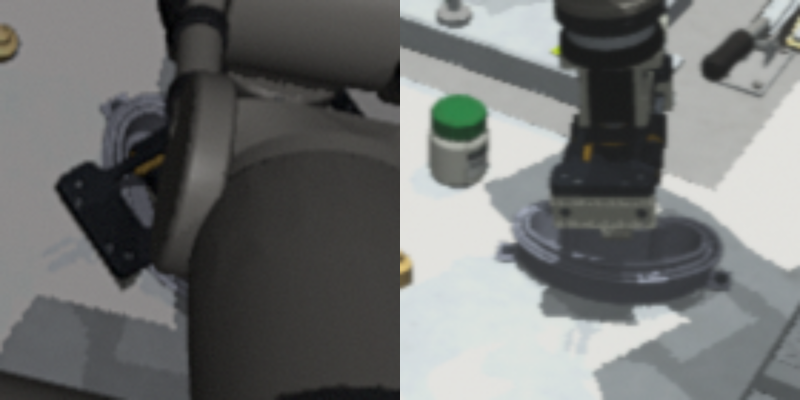

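Emit:
send_rows(
  commands=[
    [[0.0015,0,0,0,0],[0.001,0,0,0,0],[0,0,0,0,0]],
  ],
)

```text
time: 37.65
tool_pos: [539.2, -165.6, 45.7]
tcp_rot: [1.02, 1.408, 2.946]
contact_force: [0.3, 1.1, -2.8]
grip_width: 9.0
```

```bash
python3 g.py 539.4 -164.9 45.3 109.8
```

```text
shift/turn (array([ 0.4, -0.5,  0.5]), np.float64(0.2), np.float64(110.0)) pos [ 539.2 -165.6   45.7] grasp [ 542.2 -166.2   64.5] lean [-0.159  0.031] F [ 0.3  1.1 -2.8] w 9.0 t 37.65
```

Emit:
send_rows(
  commands=[
    [[0.0005,0,0,0,0.05],[0,0,0,0,0.05],[0,0,0,0,0.05],[0,0,0,0,0.05],[0,0,0,0,0.05]],
  ],
)

```text
time: 38.07
tool_pos: [540.1, -165.9, 46.6]
tcp_rot: [1.025, 1.411, 2.95]
contact_force: [-0.7, 0.6, -0.7]
grip_width: 37.7
```

```bash
python3 g.py 539.4 -164.9 45.3 109.8
```

```text
shift/turn (array([1.4, 0.1, 1.1]), np.float64(0.2), np.float64(110.0)) pos [ 540.1 -165.9   46.6] grasp [ 543.1 -166.5   65.4] lean [-0.156  0.03 ] F [-0.7  0.6 -0.7] w 37.7 t 38.07
```

Emit:
send_rows(
  commands=[
    [[-0.01,0,0,0,0.05],[-0.02,0,0,0,0.05],[-0.03,0,0,0,0.05],[-0.03,-0.01,0,0,0.05],[-0.03,-0.02,0,0,0.05],[-0.02,-0.02,0,0,0.05],[0,0,0,0,0.05]],
  ],
)

```text
time: 38.65
tool_pos: [609.4, -152.3, 187.8]
tcp_rot: [1.017, 1.41, 2.941]
contact_force: [0.4, 0.3, -0.3]
grip_width: 50.1
```

```bash
python3 g.py 539.4 -164.9 45.3 109.8;python3 st.py m15; python3 wz.py w12;python3 - <<'E'
import cv2
a=cv2.imread("pics/w12.png");cv2.imwrite("pics/w12z.png",cv2.resize(a[0:240,180:460],None,fx=2.5,fy=2.5,interpolation=cv2.INTER_CUBIC))
E
```

```text
shift/turn (array([ 1.513e+02,  4.990e+01, -1.000e-01]), np.float64(0.1), np.float64(109.9)) pos [ 609.4 -152.3  187.8] grasp [ 612.4 -152.9  206.6] lean [-0.157  0.032] F [ 0.4  0.3 -0.3] w 50.1 t 38.65
jaw 109.9 pos [ 609.4 -152.3  187.8] F [ 0.4  0.3 -0.3] tilt [-0.157  0.032 -0.987] arc corr [147.8  38.4  -2.4] t 38.65
off 198 74 cam [ 566. -182.  350.]
```

View pics/w12z.png

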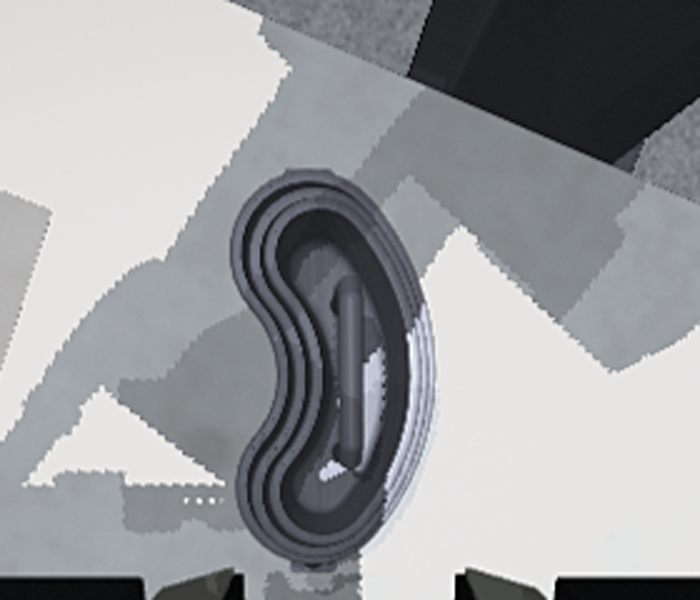

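View pics/m15z.png

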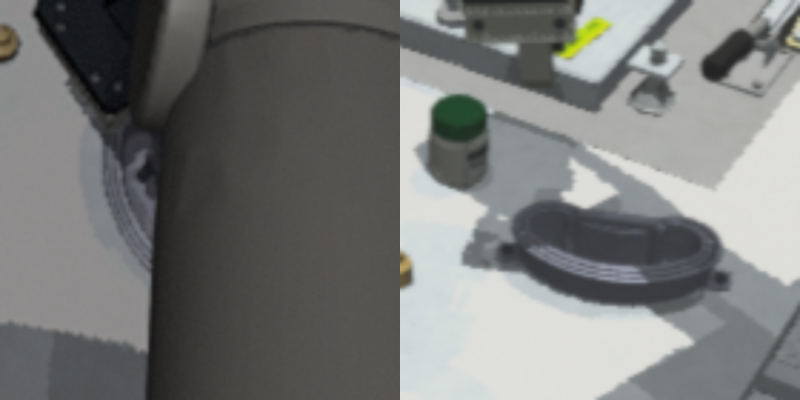

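```bash
python3 - <<'E'
import cv2
b=cv2.imread("pics/m15s.png")
cv2.imwrite("pics/m15ss.png",cv2.resize(b[150:205,335:440],None,fx=7.5,fy=7.5,interpolation=cv2.INTER_CUBIC))
b=cv2.imread("pics/w12.png")
cv2.imwrite("pics/w12q.png",cv2.resize(b[60:235,265:365],None,fx=3.4,fy=3.4,interpolation=cv2.INTER_CUBIC))
E
```

```text
(no output)
```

View pics/m15ss.png

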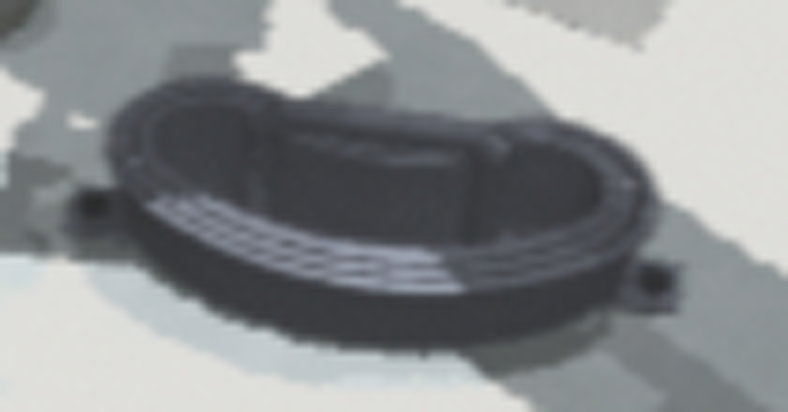

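View pics/w12q.png

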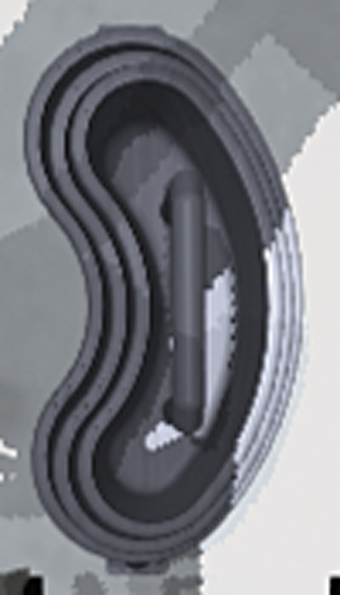

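```bash
python3 - <<'E'
from h import *
K1,W1=load("w12");K2,W2=load("m15s")
def tri(a,b):
    P1=K1@np.linalg.inv(W1)[:3];P2=K2@np.linalg.inv(W2)[:3]
    X=cv2.triangulatePoints(P1,P2,np.array(a,float).reshape(2,1),np.array(b,float).reshape(2,1));X=(X[:3]/X[3]).ravel();return X.round(1)
w=lambda p:np.array(p)/3.4+(265,60)
s=lambda p:np.array(p)/7.5+(335,150)
print("bar mid",tri(w((184,295)),s((392,130))))
for h in (61,64,67,70): print(h,s((0,0))*0+proj(K2,W2,[onplane(K1,W1,[w((184,295))],h)[0]])[0], (proj(K2,W2,[onplane(K1,W1,[w((184,295))],h)[0]])[0]-(335,150))*7.5)
of=(265,60)
for n,z,r,A,B in (("large",35,32.5,[(27,150),(35,105),(60,60),(100,32)],[(40,490),(60,530),(95,555),(130,563)]),
  ("middle in",38,24.5,[(50,150),(62,105),(90,75),(120,65)],[(67,485),(85,515),(120,538)]),
  ("small in",41,19,[(88,150),(95,115),(115,92),(145,82)],[(92,470),(105,492),(130,503),(150,503)])):
    print(n);pose(endfit(K1,W1,A,3.4,of,z,r),endfit(K1,W1,B,3.4,of,z,r))
E
```

```text
bar mid [ 538.8 -164.7   61. ]
61 [386.17380312 167.2650017 ] [383.80352337 129.48751273]
64 [386.22918979 166.15500269] [384.2189234  121.16252019]
67 [386.28477001 165.04112474] [384.63577507 112.80843559]
70 [386.3405448  163.92334749] [385.054086   104.42510615]
large
  centre [ 498.  -193.9] rms 0.67 free r [ 499.7 -186.4   39.5]
  centre [ 595.3 -158.3] rms 0.14 free r [ 596.7 -158.8   31.2]
ends mid [ 546.7 -176.1] len 103.7 angle deg 20.1 centre [ 543.2 -166.5]
middle in
  centre [ 501.6 -193.8] rms 0.23 free r [ 502.2 -192.1   26.1]
  centre [ 594.6 -157.1] rms 0.22 free r [ 590.9 -155.4   28.3]
ends mid [ 548.1 -175.5] len 100.0 angle deg 21.5 centre [ 544.3 -165.9]
small in
  centre [ 499.7 -188.1] rms 0.04 free r [ 499.7 -187.9   19.2]
  centre [ 587.8 -158.5] rms 0.41 free r [ 591.7 -159.2   15.5]
ends mid [ 543.7 -173.3] len 93.0 angle deg 18.6 centre [ 540.5 -163.6]
```

```bash
python3 - <<'E'
from h import *
K2,W2=load("m15s")
c=np.array([542.4,-166.5]);a=np.radians(19.8);ex=np.array([np.cos(a),np.sin(a)]);ey=np.array([-np.sin(a),np.cos(a)])
for y,z in ((40.25,35),(34.75,38),(29.25,41),(29.25,44)):
    for x in (0,):
        P=c+ey*y+ex*x; print(y,z,((proj(K2,W2,[(*P,z)])[0]-(335,150))*7.5).round(0))
im=cv2.imread("pics/m15s.png");g=cv2.cvtColor(im,cv2.COLOR_BGR2GRAY)
u=335+385//7.5
print([(r,int(g[r,int(u)])) for r in range(178,194)], u)
E
```

```text
40.25 35 [358. 275.]
34.75 38 [361. 256.]
29.25 41 [364. 236.]
29.25 44 [365. 229.]
[(178, 65), (179, 65), (180, 65), (181, 67), (182, 88), (183, 155), (184, 139), (185, 128), (186, 130), (187, 135), (188, 127), (189, 69), (190, 59), (191, 61), (192, 60), (193, 62)] 386.0
```

```bash
python3 - <<'E'
from h import *
im,K,W,o=shot("top","fin"); hsv=cv2.cvtColor(im,cv2.COLOR_BGR2HSV)
sub=im[150:180,345:378];m=cv2.inRange(cv2.cvtColor(sub,cv2.COLOR_BGR2HSV),(10,70,40),(35,255,255));print("brass",np.argwhere(m>0).mean(0)[::-1]+[345,150])
a=cv2.imread("pics/top0.png")[150:180,345:378];m=cv2.inRange(cv2.cvtColor(a,cv2.COLOR_BGR2HSV),(10,70,40),(35,255,255));print(np.argwhere(m>0).mean(0)[::-1]+[345,150],o["contact_force"])
from plant import close_job
print(close_job())
E
```

```text
brass [359.61818182 164.6       ]
[359.70754717 164.25471698] [-0.57821213 -0.38939074  0.0060365 ]
the job is handed in; nothing more can be done
None
```

The three trays are nested and the job is handed in at about 39 s. One part was not done strictly as asked: I held the middle tray for the last step instead of only turning it.

- **Middle tray:** I turned it about 56° on the rim with open fingertips let down inside its ends. It then jammed tilted, bulge side low and hollow side high. Light presses and pushes did not seat it, and two of those presses reached about 35–39 N at the wrist. In the end I gripped it from inside by opening the fingers against its walls. I slid it level at rim height and lowered it home. For that step the gripper carried its weight, at about the height where it had rested on the rim.
- **Smallest tray:** I took it by the handle, turned it about 15° to match, lowered it in without resistance and released it. The tool was leaning about 9° along the handle by then, but the tray hung close to level.

Last checks:
- **Fit:** The rims look parallel and evenly stepped in both the scene and wrist views. Fitting the rim ends gave tray centres 2–4 mm apart and angles of 18.6–21.5°. The two inner-rim fits were loose; the smallest tray's end spacing came out 7 mm short.
- **Height:** The handle triangulated to 61 mm, against 64 mm when fully home. I read that as measurement error, since the rim spacing in the scene view fits the trays being home.
- **Surroundings:** The brass weight moved less than half a pixel in the top view. The gripper ended clear of everything, with about zero force.

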